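Close the spirit strainer: disk in the mouth, lock ring over it

TASK

Close up the strainer housing at the bottling table: set the perforated strainer disk flat into its open mouth, knob up, and let go of it; then put the brass lock ring over it and screw it clockwise until it is fully home and holds the disk pressed down. Go gently, feeling for the thread rather than forcing anything, do not topple or push away the other things on the table, and leave the ring locked with the gripper clear.

Things in the scene. Friction and masses are not known exactly. Their poses are not given: they have to be found in the camera images.
- mouth (a point): Centre of the rim plane of the housing's open mouth, on the upright axis, 100 mm above the table. The neck is an aluminium tube 41 mm across outside; its round bore is 36 mm across with a square edge. A blue sprung seat fills the bore from 4.5 mm below the rim.
- housing: Strainer housing, fixed; origin at the centre of its foot's underside, z up. White foot plate 120 x 120 x 12 mm, steel body 62 mm across up to 68 mm above the table, the neck from there up to 100 mm; a short pipe stub leaves the body along its +x below the neck.
- lands (a point): On the axis, 4 mm below the rim: level of the flat tops of four equal thread lands round the neck, 50 mm across, 90 degrees apart, 66 degrees long, with 24 degree gaps. Their undersides begin 6.8 mm below the rim and slope down clockwise (from above) by 3.5 mm to a stop. The neck sits at any turn: where the gaps are does NOT follow from this point's axes.
- seat (a joint): How far the sprung seat in the mouth is pushed down, m: 0 when free or with only the disk lying on it, about 0.003 with the ring fully home, 0.006 at its end. Starts to move at 3 N, then 2.5 N per mm.
- disk_knob (a point): Centre of the orange knob of the loose strainer disk, z out of its top: a cylinder 11 mm across, 16 mm tall, in the middle of the disk's top. The point is 16 mm above the disk's underside. At the start it lies knob up on the table.
- disk: The perforated steel strainer disk, about 60 g: 34 mm across, 8 mm thick, 1.5 mm bevel round its lower edge; origin at the centre of its underside. Resting on the seat its top face stands 3.5 mm above the rim.
- ring_center (a point): Centre of the loose brass lock ring, on its axis, half-way up, z to its top face. Octagon 59 mm across flats (flats face its x, its y and 45 degrees between), 20 mm tall, about 200 g: skirt 16 mm deep, bore 52.6 mm, top plate 4 mm thick with a 24 mm hole for the knob. It lies top up on the table.
- lock_ring: The lock ring; origin at the centre of its lower edge. Four pins 5 mm thick point inward along its +x, -x, +y, -y, centres 3 mm above the lower edge, tips 44 mm apart. With the pins on the lands, the lower edge is 4.5 mm below the rim; over the gaps it drops 8 mm until the plate lies on the disk.
- ring_pins (a point): On the ring's axis at pin height. After the drop, pressed lightly (5 to 8 N) and turned clockwise, the pins run under the lands with little torque (about 0.1 Nm) and draw ring and disk down 3 mm to a hard stop some 66 degrees from mid-gap (stop turning as torque rises: 1 Nm forces it); friction holds it. Turned anticlockwise after the drop, the pins are blocked at the gap's end.
- gasket: Bystander: black rubber gasket, 48 mm across, 6 mm thick; origin at the centre of its underside.
- stopper_a: Bystander: cork stopper, 30 mm across, 28 mm tall, standing; origin at the centre of its underside.
- stopper_b: Bystander: a second such cork stopper.
- bottle_a: Bystander: small clear sample bottle, 44 mm across, 80 mm tall; origin at the centre of its underside.
- bottle_b: Bystander: small green sample bottle, 44 mm across, 80 mm tall; origin at the centre of its underside.
- spanner: Bystander: steel spanner, 170 mm long, lying flat along its x axis.
- beaker: Bystander: clear plastic beaker, 80 mm across, 90 mm tall; origin at the centre of its underside.
Things that resemble listed ones, but are neither listed nor needed, are in the scene too. Of the things that look like the lock_ring, take the one that is farthest to the robot's left at the start.

How it is judged:
By the outcome, as a careful person would: the job done as asked, in the order asked, and still so for the second after the job is handed in, with the robot touching nothing.
It also fails if it takes over 72 s, if anything falls off the work surface, if the arm or the gripper's body presses on something with over 40 N, if the wrist force passes 120 N, or if a joint passes its speed limit or range.

ROBOT

A 6-joint arm with a two-finger parallel gripper is mounted at the origin on the work surface. World frame = base frame: x ahead of the robot, y to its left, z up, the work surface at z = 0. Lengths are in m, angles in degrees, forces in N, time in s.
With the tool pointing down it reaches from about 0.35 to 0.925 m from the base axis. Payload 6.4 kg.
Tool frame: the origin (TCP) lies at the very end of the fingers, on their centre line; the grasp point (between the pads) lies 19 mm behind it; z points along the fingers, y is the line along which they close (so a half turn about z gives the same grasp; the last joint's range is limited). The gripper opens to 85 mm and grips with 20 to 120 N. Pads are 22 mm wide; open, the fingers measure 114 mm over their backs; the gripper's body (76 mm by 85 mm) begins 54 mm behind the grasp point. The pads swing forward as they close: fully open they stand 13 mm farther back than shut.
Start: joints at [-76.095, 14.043, 89.255, -0, 76.702, -9.975], TCP at [0.263, -0.594, 0.231] pointing down, gripper open.
Joint ranges: [-179.41, 179.41], [-58.25, 129.5], [7.25, 145.43], [-54.29, 234.29], [11.92, 165.04], [-157.13, 157.13]. Speed limits (degrees/s): [147.25, 147.25, 180, 180, 180, 180].

INTERFACE

Orientations are given as a 3x3 rotation matrix whose columns are the frame's x, y, z axes.
In Python, from cell import sensors, capture, arm gives the robot as it stands. The module is installed in compiled form; this text tells all that it offers.
- The arm moves only by the tool move_arm, never from a script. Its argument "plan" is a list of rows, each an object of numbers: "x", "y", "z": the shift along the tool's x, y, z in units of 10 cm (1.0 is 10 cm); "turn": the turn about the tool's z in units of 45 degrees (1.0 is 45 degrees). A call has 1 to 10 rows; each row is the pose to reach, as a shift and turn from the pose commanded when the call began, along the tool's axes at that moment; what a row does not reach only later rows make up. A row lasts 1/12 s, in which the tool goes at most 41.7 mm and 7.16 degrees, less where a joint would pass 70% of its speed; a pose out of reach is approached as far as the arm can. A call with a number of a shift or a turn outside -1 to 1 is refused whole. A call with a gripper value outside its range is refused whole. "fingers" is the gripper command: -1 is fully open, 1 is shut, values between are in proportion, set as the call begins (left out, the last holds). The fingers move at their own pace and stop on an object; the grip force is fixed at half the most. Time passes only in rows, so rows that repeat a pose let the fingers close. It gives the time, the measured TCP pose, the force, the opening and the grip force at its end, in the units of the state.
- sensors.get_state(): the state, without advancing time (a new reading comes with each control period).
- capture(name): name is "scene" or "top"; returns a dict with "img" (420x560x3 uint8, red, green, blue), "z_map" (420x560 float32, m along the optical axis (not along the pixel's ray), 0 where there is no reading), "mtx" (3x3 intrinsics, pixels), "k1" (the pictures are not rectified: a ray, as slopes to the right and down, at radius r is drawn at 1 + k1 r^2 times it, then the intrinsics apply), "pose" (4x4, takes a point from camera to world coordinates). Camera axes: x right, y up, looking along -z (the intrinsics and any distortion apply to the point x, -y, -z); pixel columns grow to the right and rows downward; lengths in m; the calibration is good to about 2 mm. A picture is of the moment at which its call begins.
- arm.hand_in(): hands the job in; it is judged then, once.
The state is a dict: "time_s": time; "qpos": joint angles; "joint_velocities": joint speeds; "effort": joint torques, N m; "tcp_pos": TCP position; "eef_rot": TCP orientation; "contact_force": force on the tool from outside, world axes, zero at the start; "moment": the same for the moment, N m; "grip_width": finger opening in m; "gripper_force": force on a finger pad.
Only numpy, scipy, OpenCV 4.12 (cv2) and the standard library are available. Lean on these libraries where they do the work, as an engineer would, in place of code of your own. Each camera call takes 0.05 s, during which the arm holds its last target. There are 200 camera calls.

## Working session

There is one attempt and no reset: what is moved stays moved. The work goes in short steps, Python scripts to look and compute and a tool call to move; the robot and the scene stay as the last step left them, time stands still between calls to the robot, and variables do not carry over. Pictures are saved under pics/ and viewed, at most 10 in all, crops included, and the job is handed in when it is done.

Besides the shell and the picture viewer there is one more tool, called after ">>>" as a command line: name --argument value ..., lists and objects as JSON in quotes. move_arm: Moves the arm, as the interface text tells. Its arguments: {"type":"object","properties":{"plan":{"type":"array","items":{"type":"object","properties":{"x":{"type":"number","minimum":-1,"maximum":1},"y":{"type":"number","minimum":-1,"maximum":1},"z":{"type":"number","minimum":-1,"maximum":1},"turn":{"type":"number","minimum":-1,"maximum":1}}}},"fingers":{"type":"number"}},"required":["plan"]}

```bash
mkdir -p pics; cat > h.py <<'E'
import numpy as np, cv2
from cell import sensors, capture, arm
def pts(c):
    h,w=c['z_map'].shape; K=c['mtx']
    u,v=np.meshgrid(np.arange(w),np.arange(h))
    r=rays(c,np.c_[u.ravel(),v.ravel()])
    z=c['z_map'].ravel()[:,None]
    p=r*z
    P=c['pose']; return (p@P[:3,:3].T+P[:3,3]).reshape(h,w,3)
def rays(c,uv):
    K=c['mtx']; uv=np.asarray(uv,float).reshape(-1,2)
    d=(uv-[K[0,2],K[1,2]])/[K[0,0],K[1,1]]
    s=d.copy()
    for _ in range(20): s=d/(1+c['k1']*(s**2).sum(1,keepdims=True))
    return np.c_[s[:,0],-s[:,1],-np.ones(len(s))]
def onplane(c,uv,z):
    P=c['pose']; d=rays(c,uv)@P[:3,:3].T; o=P[:3,3]
    return o+d*((z-o[2])/d[:,2:3])
def proj(c,p):
    P=c['pose']; q=(np.asarray(p,float).reshape(-1,3)-P[:3,3])@P[:3,:3]
    s=np.c_[q[:,0]/-q[:,2],-q[:,1]/-q[:,2]]; s=s*(1+c['k1']*(s**2).sum(1,keepdims=True))
    K=c['mtx']; return s*[K[0,0],K[1,1]]+[K[0,2],K[1,2]]
def save(n,img): cv2.imwrite('pics/'+n+'.png',img[...,::-1])
E
python3 - <<'E'
from h import *
np.set_printoptions(precision=4,suppress=True)
for n in('scene','top'):
    c=capture(n); save(n+'0',c['img']); np.save(n+'0.npy',c,allow_pickle=True)
    print(n,c['pose'],c['mtx'],c['k1'])
s=sensors.get_state();print(s)
E
```

```text
scene [[ 0.0766 -0.6861  0.7234  1.6293]
 [ 0.997   0.0449 -0.0631 -0.1264]
 [ 0.0108  0.7261  0.6875  1.1545]
 [ 0.      0.      0.      1.    ]] [[490.4535   0.     281.717 ]
 [  0.     490.4535 202.9529]
 [  0.       0.       1.    ]] 0.018192547128647613
top [[ 0.0189  0.9991 -0.0393  0.4624]
 [-0.9995  0.0199  0.0251 -0.0188]
 [ 0.0259  0.0388  0.9989  1.3405]
 [ 0.      0.      0.      1.    ]] [[464.4459   0.     288.2954]
 [  0.     464.4459 209.4074]
 [  0.       0.       1.    ]] 0.03179732161727595
{'time_s': 0.1, 'qpos': array([-76.0947,  14.0812,  89.3179,   0.0003,  76.7042,  -9.9745]), 'joint_velocities': array([ 0.0414, -0.0058, -0.1785,  0.0449, -0.027 , -0.0528]), 'effort': array([  0.0001, -43.0671, -32.7128,  -0.0001,   0.0028,  -0.    ]), 'tcp_pos': array([ 0.263 , -0.5938,  0.2303]), 'eef_rot': array([[ 0.9144,  0.4048, -0.0004],
       [ 0.4048, -0.9144,  0.0018],
       [ 0.0003, -0.0018, -1.    ]]), 'contact_force': array([ 0.1698, -0.9996, -0.4392]), 'moment': array([ 0.057 , -0.023 ,  0.0551]), 'gripper_force': 0.0, 'grip_width': 0.08507060564510671}
```

View pics/scene0.png

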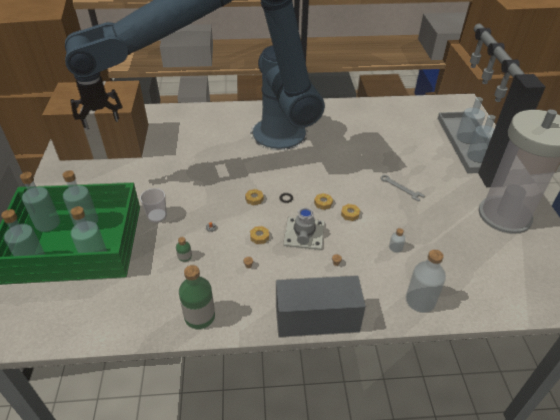

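View pics/top0.png

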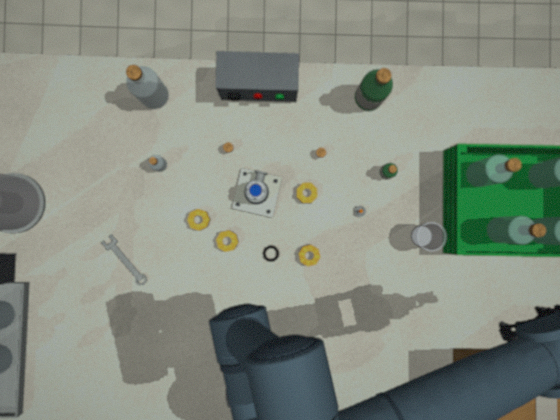

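The robot's left is +y, which is left in the top view. Things that could be taken for the lock ring in the top picture: yellow rings at (198,219), (227,240), (308,255) and (307,193). Farthest left is (198,219), which is scene (350,211). The disk candidate is the small orange-knobbed item at top (359,211). The corks at (228,148) and (321,153) are the stoppers, and the housing has its blue seat at (256,190).

```bash
python3 - <<'E'
from h import *
np.set_printoptions(precision=4,suppress=True)
C={n:np.load(n+'0.npy',allow_pickle=True).item() for n in('scene','top')}
for n,c in C.items():
    hsv=cv2.cvtColor(c['img'],cv2.COLOR_RGB2HSV); X=pts(c)
    inb=(X[...,0]>.3)&(X[...,0]<.9)&(abs(X[...,1])<.4)&(X[...,2]<.2)
    for name,lo,hi,z in(('yel',(18,110,80),(34,255,255),.018),('blue',(108,120,60),(128,255,255),.0955),('orange',(0,90,70),(17,255,255),.024)):
        m=(cv2.inRange(hsv,lo,hi)>0)&inb
        k,l,st,ce=cv2.connectedComponentsWithStats(m.astype(np.uint8))
        for i in range(1,k):
            if st[i,4]<6: continue
            cs,_=cv2.findContours((l==i).astype(np.uint8),cv2.RETR_EXTERNAL,cv2.CHAIN_APPROX_NONE)
            (a,b),r=cv2.minEnclosingCircle(cs[0]);M=cv2.moments(cv2.convexHull(cs[0]));
            hc=(M['m10']/M['m00'],M['m01']/M['m00']) if M['m00'] else ce[i]
            print(n,name,st[i],ce[i],'hullc',np.array(hc),onplane(c,hc,z)[0],'zmed',np.median(X[l==i][:,2]),X[l==i][:,2].max())
def crop(c,u,v,w,s): return cv2.resize(c['img'][v-w:v+w,u-w:u+w],(s,s),interpolation=cv2.INTER_CUBIC)
t,s=C['top'],C['scene']
save('crop0',np.vstack([np.hstack([crop(t,198,219,22,290),crop(t,359,211,22,290)]),np.hstack([crop(s,350,211,22,290),crop(s,210,226,22,290)])]))
save('crop1',np.hstack([crop(t,256,190,25,400),crop(s,305,222,25,400)]))
E
```

```text
scene yel [246 190  17  15 176] [253.875  196.6591] hullc [253.916  196.5827] [ 0.3956 -0.1145  0.018 ] zmed 0.019496230166183848 0.028855433980955913
scene yel [315 194  18  15 188] [323.1223 201.0372] hullc [323.176  200.8883] [0.4323 0.1188 0.018 ] zmed 0.019760351808791432 0.027376119457269033
scene yel [342 204  18  16 196] [350.1327 211.852 ] hullc [350.2021 211.6496] [0.4899 0.2011 0.018 ] zmed 0.020232832917805643 0.02982216942317173
scene yel [251 227  18  16 213] [259.3192 234.5775] hullc [259.3451 234.4662] [ 0.5728 -0.1037  0.018 ] zmed 0.020222881971298845 0.028199976321152898
scene blue [301 210   9   6  41] [305.0976 212.5366] hullc [305.1042 212.5469] [0.5624 0.0393 0.0955] zmed 0.09639932378315197 0.1022867127712559
scene orange [209 222   3   5  14] [210.0714 224.1429] hullc [210.0444 224.1111] [ 0.5228 -0.2591  0.024 ] zmed 0.018131981517583662 0.02769977730675821
scene orange [397 229   6   6  29] [399.5172 231.3103] hullc [399.5    231.4318] [0.5948 0.3395 0.024 ] zmed 0.07945084928744173 0.08591661645233173
scene orange [179 237   6   7  36] [181.5    240.1667] 
[... 3354 characters left out ...]
227.625  147.1429] hullc [227.6216 147.1652] [0.6876 0.1237 0.024 ] zmed 0.027660458120716935 0.034537219724542156
top orange [316 148  10   9  51] [320.7059 152.0196] hullc [320.5841 152.0855] [ 0.6797 -0.141   0.024 ] zmed 0.02681029360781828 0.03320958697223508
top orange [150 158   7   6  29] [152.7241 160.5172] hullc [152.7862 160.5157] [0.6445 0.3327 0.024 ] zmed 0.07829952783373684 0.08404426042524848
top orange [389 167   4   5  17] [390.7647 169.    ] hullc [390.6061 169.    ] [ 0.6355 -0.3423  0.024 ] zmed 0.07687693793715145 0.08413434634423322
top orange [359 209   4   4  12] [360.5 210.5] hullc [360.5 210.5] [ 0.5151 -0.2576  0.024 ] zmed 0.022077488163251058 0.02656810969739376
```

View pics/crop0.png

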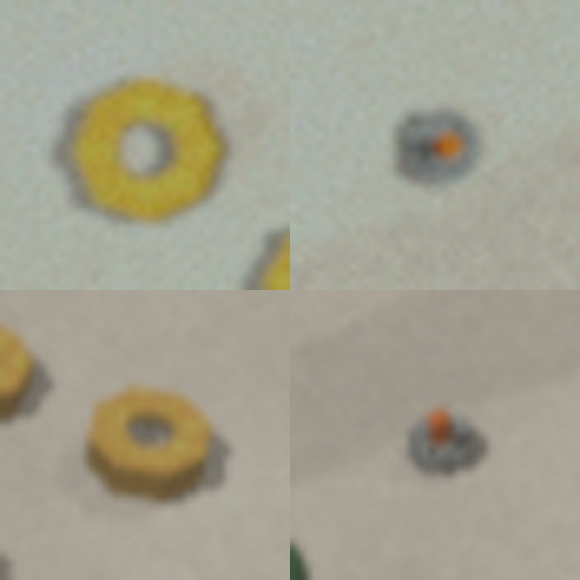

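View pics/crop1.png

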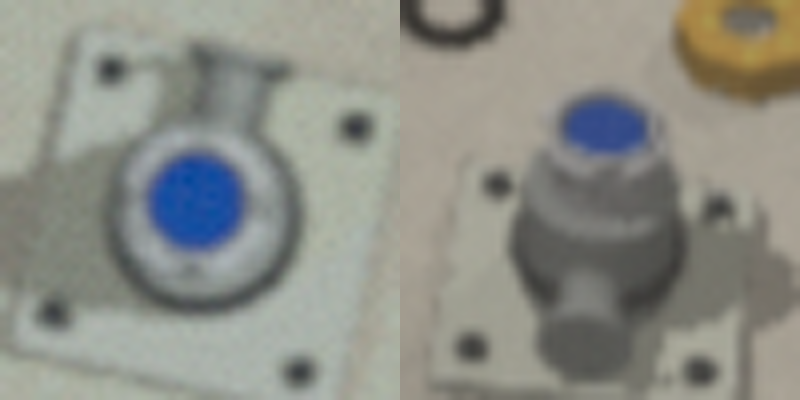

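Top view: the chosen ring at (198,219) is an intact octagon around (0.481, 0.203). The disk's orange knob at (360,210) is around (0.516,-0.258). The mouth is at (0.562, 0.0395), where both views agree. Scene (350,211) is the same ring and (210,224) the same knob. I'm moving to the disk.

>>> move_arm --plan '[{"x": 0.4, "y": -0.22}, {"x": 0.8, "y": -0.45, "z": 0.05}, {"x": 0.92, "y": -0.51, "z": 0.1}]' --fingers 0.3

```text
$.plan[0]: bad value
```

>>> move_arm --plan '[{"x": 0.35, "y": -0.2}, {"x": 0.7, "y": -0.4}, {"x": 0.92, "y": -0.51, "z": 0.1}]'

```text
$.plan[0]: bad value
```

>>> move_arm --plan '[{"x": 0.35, "y": -0.2}, {"x": 0.7, "y": -0.4}, {"x": 0.92, "y": -0.51, "z": 0.1}]'

```text
$.plan[0]: bad value
```

>>> move_arm --plan '[{"x": 0.35, "y": -0.2, "z": 0.2}, {"x": 0.7, "y": -0.4, "z": 0.5}, {"x": 0.92, "y": -0.51, "z": 0.9}, {"x": 0.92, "y": -0.51, "z": 0.9}, {"x": 0.92, "y": -0.51, "z": 0.9}]'

```text
$.plan[0]: bad value
```

```bash
python3 - <<'E'
from h import *
np.set_printoptions(precision=4,suppress=True)
c=np.load('top0.npy',allow_pickle=True).item()
hsv=cv2.cvtColor(cv2.resize(c['img'][195:245,174:224],None,fx=8,fy=8,interpolation=cv2.INTER_CUBIC),cv2.COLOR_RGB2HSV)
m=cv2.GaussianBlur(cv2.inRange(hsv,(18,100,80),(34,255,255)),(9,9),0)>127
k,l,st,ce=cv2.connectedComponentsWithStats(m.astype(np.uint8))
i=l[200-5,190+0] if 0 else 1+np.argmin(np.linalg.norm(ce[1:]-[196,196],axis=1))
cs,_=cv2.findContours((l==i).astype(np.uint8),cv2.RETR_EXTERNAL,cv2.CHAIN_APPROX_NONE)
p=cs[0][:,0].astype(float); uv=(p+.5)/8-.5+[174,195]
w=onplane(c,uv,.019)[:,:2]
hull=cv2.convexHull((w*1e6).astype(np.int32)); M=cv2.moments(hull); ctr=np.array([M['m10'],M['m01']])/M['m00']/1e6
d=w-ctr; a=np.arctan2(d[:,1],d[:,0]); r=np.hypot(*d.T)
g=np.radians(np.arange(360)); o=np.argsort(a); rr=np.interp(g,a[o]%(7)if 0 else a[o],r[o],period=2*np.pi)
F=np.fft.fft(rr)/360
print('ctr',ctr,'r',rr.mean(),'harm',abs(F[1:13])*2e3,'vertex ang mod45',-np.degrees(np.angle(F[8]))/8%45)
wd=[np.ptp(d@[np.cos(t),np.sin(t)]) for t in np.radians(np.arange(0,45,3))]
print(np.array([np.mean([np.ptp(d@[np.cos(np.radians(t+45*k)),np.sin(np.radians(t+45*k))]) for k in range(4)]) for t in range(0,45,3)]))
E
```

```text
ctr [0.4813 0.2028] r 0.029810104767309033 harm [0.0132 0.7175 0.1693 0.1249 0.0393 0.1918 0.0606 0.6806 0.0903 0.1694
 0.0495 0.0562] vertex ang mod45 3.458607222112503
[0.0613 0.0614 0.0615 0.0614 0.0611 0.0608 0.0603 0.0599 0.0593 0.0592
 0.0596 0.0601 0.0605 0.0609 0.0612]
```

>>> move_arm --plan '[{"x": 0.4, "y": -0.22, "z": 0, "turn": 0}, {"x": 0.8, "y": -0.45, "z": 0.05, "turn": 0}, {"x": 0.92, "y": -0.51, "z": 0.1, "turn": 0}]' --fingers 0.3

```text
time_s: 0.35
tcp_pos: [0.3282, -0.5079, 0.221]
eef_rot: [[0.914, 0.406, 0.001], [0.406, -0.914, 0.001], [0.001, -0.001, -1.0]]
contact_force: [-0.4, -0.1, -0.3]
grip_width: 0.0517
gripper_force: 0.0
```

>>> move_arm --plan '[{"x": 0.35, "y": -0.2, "z": 0, "turn": 0}, {"x": 0.7, "y": -0.4, "z": 0, "turn": 0}, {"x": 0.92, "y": -0.51, "z": 0.1, "turn": 0}]'

```text
time_s: 0.6
tcp_pos: [0.3921, -0.4245, 0.2126]
eef_rot: [[0.914, 0.406, 0.002], [0.406, -0.914, -0.002], [0.001, 0.002, -1.0]]
contact_force: [-0.1, 0.2, 0.5]
grip_width: 0.03
gripper_force: 0.0
```

>>> move_arm --plan '[{"x": 0.35, "y": -0.2, "z": 0, "turn": 0}, {"x": 0.7, "y": -0.4, "z": 0, "turn": 0}, {"x": 0.92, "y": -0.51, "z": 0.1, "turn": 0}]'

```text
time_s: 0.85
tcp_pos: [0.4556, -0.3404, 0.2026]
eef_rot: [[0.914, 0.407, 0.002], [0.407, -0.914, -0.001], [0.002, 0.002, -1.0]]
contact_force: [0.1, -0.4, -0.8]
grip_width: 0.0303
gripper_force: 0.0
```

>>> move_arm --plan '[{"x": 0.35, "y": -0.2, "z": 0.2, "turn": 0}, {"x": 0.7, "y": -0.4, "z": 0.5, "turn": 0}, {"x": 0.92, "y": -0.51, "z": 0.9, "turn": 0}, {"x": 0.92, "y": -0.51, "z": 0.9, "turn": 0}, {"x": 0.92, "y": -0.51, "z": 0.9, "turn": 0}]'

```text
time_s: 1.27
tcp_pos: [0.5153, -0.2553, 0.1067]
eef_rot: [[0.913, 0.408, -0.007], [0.408, -0.913, 0.006], [-0.004, -0.008, -1.0]]
contact_force: [-0.2, 1.5, -0.6]
grip_width: 0.03
gripper_force: 0.0
```

>>> move_arm --plan '[{"x": -0.01, "y": 0.023, "z": 0.3, "turn": 0}, {"x": -0.01, "y": 0.023, "z": 0.6, "turn": 0}, {"x": -0.01, "y": 0.023, "z": 0.8, "turn": 0}, {"x": -0.01, "y": 0.023, "z": 0.88, "turn": 0}, {"x": -0.01, "y": 0.023, "z": 0.92, "turn": 0}, {"x": -0.01, "y": 0.023, "z": 0.95, "turn": 0}, {"x": -0.01, "y": 0.023, "z": 0.95, "turn": 0}]'

```text
time_s: 1.85
tcp_pos: [0.5177, -0.2626, 0.0176]
eef_rot: [[0.915, 0.404, 0.002], [0.404, -0.915, -0.001], [0.001, 0.002, -1.0]]
contact_force: [-0.8, 0.5, -0.2]
grip_width: 0.0299
gripper_force: 0.0
```

```bash
python3 - <<'E'
from h import *
c=capture('scene');print(sensors.get_state()['tcp_pos'])
save('g0',cv2.resize(c['img'][180:250,160:260],(800,560),interpolation=cv2.INTER_CUBIC))
E
```

```text
[ 0.51792572 -0.26248347  0.01789806]
```

View pics/g0.png

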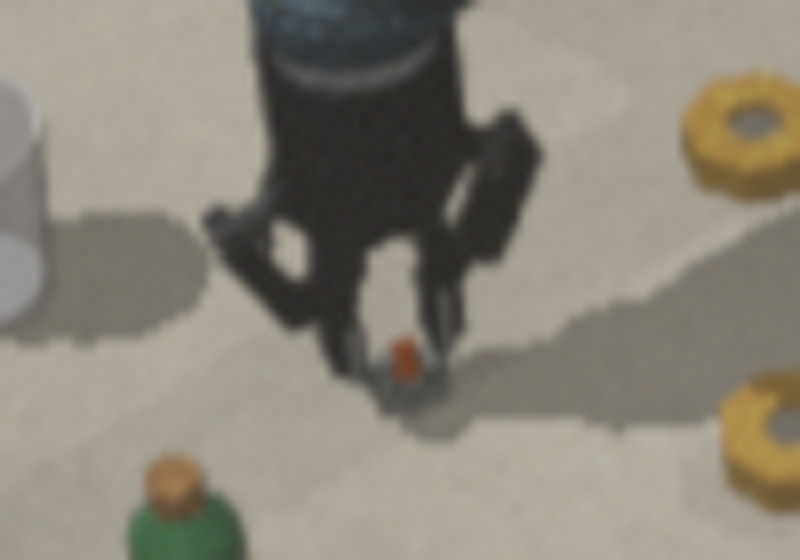

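The knob at (405,358) in the crop stands between the fingers, slightly right of their middle. That agrees with my earlier position, so I'm correcting 4 mm, lowering and closing.

>>> move_arm --plan '[{"x": 0, "y": -0.045, "z": 0, "turn": 0}, {"x": 0, "y": -0.045, "z": 0.03, "turn": 0}, {"x": 0, "y": -0.045, "z": 0.07, "turn": 0}, {"x": 0, "y": -0.045, "z": 0.07, "turn": 0}, {"x": 0, "y": -0.045, "z": 0.07, "turn": 0}]'

```text
time_s: 2.32
tcp_pos: [0.5151, -0.257, 0.009]
eef_rot: [[0.914, 0.405, -0.0], [0.405, -0.914, 0.0], [-0.0, -0.001, -1.0]]
contact_force: [0.2, 0.8, -0.3]
grip_width: 0.0297
gripper_force: 0.0
```

>>> move_arm --plan '[{"x": 0, "y": 0, "z": 0, "turn": 0}, {"x": 0, "y": 0, "z": 0, "turn": 0}, {"x": 0, "y": 0, "z": 0, "turn": 0}, {"x": 0, "y": 0, "z": 0, "turn": 0}, {"x": 0, "y": 0, "z": 0, "turn": 0}]' --fingers 1

```text
time_s: 2.73
tcp_pos: [0.5155, -0.2574, 0.0095]
eef_rot: [[0.914, 0.405, 0.0], [0.405, -0.914, -0.0], [0.0, 0.0, -1.0]]
contact_force: [-0.1, 0.5, 1.5]
grip_width: 0.0082
gripper_force: 58.6
```

>>> move_arm --plan '[{"x": 0, "y": 0, "z": -0.1, "turn": 0}, {"x": 0, "y": 0, "z": -0.4, "turn": 0}, {"x": 0, "y": 0, "z": -0.8, "turn": 0}, {"x": 0, "y": 0, "z": -1, "turn": 0}, {"x": 0, "y": 0, "z": -1, "turn": 0}]'

```text
time_s: 3.15
tcp_pos: [0.5184, -0.2596, 0.1159]
eef_rot: [[0.914, 0.405, 0.009], [0.405, -0.914, -0.007], [0.005, 0.01, -1.0]]
contact_force: [0.3, 0.1, 0.9]
grip_width: 0.0082
gripper_force: 58.7
```

>>> move_arm --plan '[{"x": 0.15, "y": -0.3, "z": -0.2, "turn": 0}, {"x": 0.3, "y": -0.6, "z": -0.4, "turn": 0}, {"x": 0.48, "y": -0.85, "z": -0.5, "turn": 0}, {"x": 0.48, "y": -0.85, "z": -0.5, "turn": 0}, {"x": 0.48, "y": -0.85, "z": -0.5, "turn": 0}]'

```text
time_s: 3.57
tcp_pos: [0.5247, -0.1588, 0.1594]
eef_rot: [[0.913, 0.407, 0.0], [0.407, -0.913, -0.0], [-0.0, 0.0, -1.0]]
contact_force: [0.8, -0.9, -0.3]
grip_width: 0.0083
gripper_force: 58.8
```

```bash
python3 - <<'E'
from h import *
c=capture('scene');s=sensors.get_state();print(s['tcp_pos'],s['grip_width'],s['contact_force'])
u,v=proj(c,s['tcp_pos'])[0].round().astype(int);print(u,v)
save('g1',cv2.resize(c['img'][v-35:v+35,u-50:u+50],(800,560),interpolation=cv2.INTER_CUBIC))
E
```

```text
[ 0.52429623 -0.15958286  0.15869118] 0.007517030890158387 [-0.45065665 -0.06645326 -1.30718684]
239 192
```

View pics/g1.png

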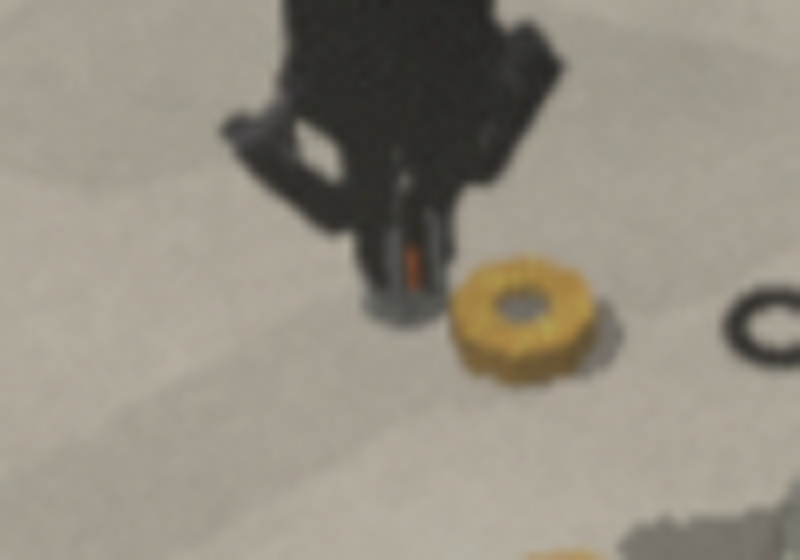

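The disk hangs level from the knob, at (412,270) in the crop with its rim at (405,308). I'm carrying it over the mouth.

>>> move_arm --plan '[{"x": 0.19, "y": -0.27, "z": 0, "turn": 0}, {"x": 0.38, "y": -0.55, "z": 0, "turn": 0}, {"x": 0.57, "y": -0.83, "z": 0, "turn": 0}, {"x": 0.57, "y": -0.83, "z": 0, "turn": 0}]'

```text
time_s: 3.95
tcp_pos: [0.5427, -0.0577, 0.1577]
eef_rot: [[0.913, 0.407, -0.003], [0.407, -0.913, 0.002], [-0.001, -0.003, -1.0]]
contact_force: [-0.1, 0.4, -1.3]
grip_width: 0.0078
gripper_force: 58.9
```

>>> move_arm --plan '[{"x": 0.19, "y": -0.27, "z": 0, "turn": 0}, {"x": 0.38, "y": -0.55, "z": 0, "turn": 0}, {"x": 0.57, "y": -0.83, "z": 0.1, "turn": 0}, {"x": 0.57, "y": -0.83, "z": 0.29, "turn": 0}, {"x": 0.57, "y": -0.83, "z": 0.29, "turn": 0}, {"x": 0.57, "y": -0.83, "z": 0.29, "turn": 0}]'

```text
time_s: 4.45
tcp_pos: [0.5604, 0.037, 0.1283]
eef_rot: [[0.915, 0.404, -0.005], [0.404, -0.915, 0.0], [-0.004, -0.002, -1.0]]
contact_force: [-0.5, 0.4, -0.4]
grip_width: 0.0081
gripper_force: 59.0
```

```bash
python3 - <<'E'
from h import *
s=sensors.get_state();c=capture('scene');print(s['tcp_pos'],s['grip_width'],s['contact_force'])
u,v=proj(c,s['tcp_pos'])[0].round().astype(int);print(u,v)
save('g2',cv2.resize(c['img'][v-25:v+35,u-40:u+40],(800,600),interpolation=cv2.INTER_CUBIC))
E
```

```text
[0.56043719 0.03696052 0.12829268] 0.00808341727463569 [-0.50013021  0.3647672  -0.43185386]
305 204
```

View pics/g2.png

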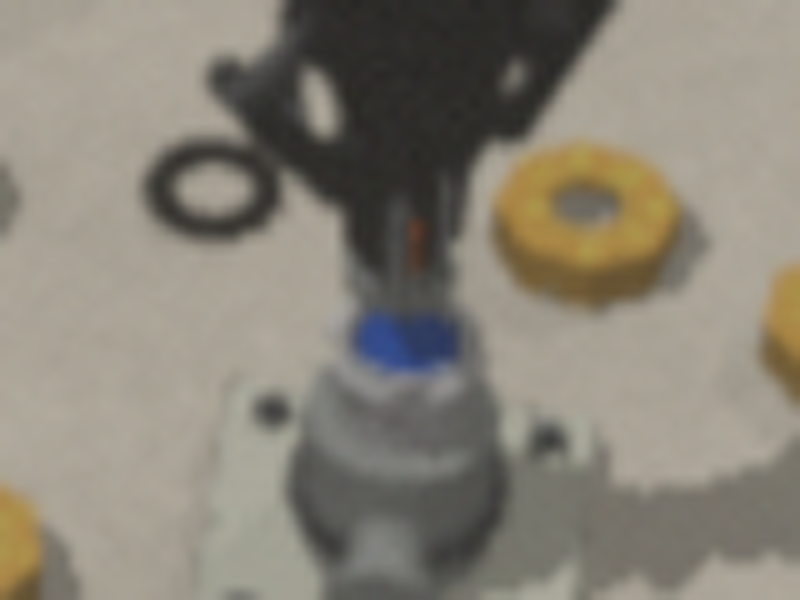

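The disk (348–455 px wide in the crop, around column 402) hangs above the blue seat (353–460, around column 406), about 1 mm short in y. I'm nudging it over and lowering gently.

>>> move_arm --plan '[{"x": 0.024, "y": -0.014, "z": 0.03, "turn": 0}, {"x": 0.024, "y": -0.014, "z": 0.08, "turn": 0}, {"x": 0.024, "y": -0.014, "z": 0.13, "turn": 0}, {"x": 0.024, "y": -0.014, "z": 0.16, "turn": 0}, {"x": 0.024, "y": -0.014, "z": 0.16, "turn": 0}, {"x": 0.024, "y": -0.014, "z": 0.16, "turn": 0}, {"x": 0.024, "y": -0.014, "z": 0.16, "turn": 0}]'

```text
time_s: 5.08
tcp_pos: [0.5635, 0.04, 0.1144]
eef_rot: [[0.914, 0.405, 0.0], [0.405, -0.914, -0.0], [0.0, 0.0, -1.0]]
contact_force: [-0.2, 0.0, -0.8]
grip_width: 0.0079
gripper_force: 59.0
```

>>> move_arm --plan '[{"x": 0, "y": 0, "z": 0.01, "turn": 0}, {"x": 0, "y": 0, "z": 0.02, "turn": 0}, {"x": 0, "y": 0, "z": 0.03, "turn": 0}, {"x": 0, "y": 0, "z": 0.03, "turn": 0}]'

```text
time_s: 5.42
tcp_pos: [0.5633, 0.0401, 0.1111]
eef_rot: [[0.914, 0.405, -0.0], [0.405, -0.914, 0.0], [-0.0, -0.0, -1.0]]
contact_force: [-0.4, 0.1, -0.4]
grip_width: 0.0079
gripper_force: 59.0
```

>>> move_arm --plan '[{"x": -0.01, "y": 0, "z": 0, "turn": 0}, {"x": -0.01, "y": 0, "z": 0.01, "turn": 0}, {"x": -0.01, "y": 0, "z": 0.02, "turn": 0}, {"x": -0.01, "y": 0, "z": 0.02, "turn": 0}]'

```text
time_s: 5.75
tcp_pos: [0.5623, 0.0397, 0.1091]
eef_rot: [[0.914, 0.405, -0.0], [0.405, -0.914, 0.0], [-0.0, -0.0, -1.0]]
contact_force: [0.3, -0.3, -1.3]
grip_width: 0.0081
gripper_force: 59.0
```

>>> move_arm --plan '[{"x": 0, "y": 0, "z": 0.01, "turn": 0}, {"x": 0, "y": 0, "z": 0.01, "turn": 0}, {"x": 0, "y": 0, "z": 0.01, "turn": 0}]'

```text
time_s: 6.0
tcp_pos: [0.5624, 0.0397, 0.1082]
eef_rot: [[0.914, 0.405, -0.0], [0.405, -0.914, 0.0], [-0.0, -0.0, -1.0]]
contact_force: [0.5, 0.5, -0.9]
grip_width: 0.0078
gripper_force: 59.0
```

>>> move_arm --plan '[{"x": 0, "y": 0, "z": 0.01, "turn": 0}, {"x": 0, "y": 0, "z": 0.01, "turn": 0}, {"x": 0, "y": 0, "z": 0.01, "turn": 0}]'

```text
time_s: 6.25
tcp_pos: [0.5625, 0.0397, 0.1072]
eef_rot: [[0.914, 0.405, -0.0], [0.405, -0.914, 0.0], [-0.0, -0.0, -1.0]]
contact_force: [0.0, 1.2, -1.2]
grip_width: 0.0085
gripper_force: 59.0
```

No contact with the underside about 2 mm below the rim, so the disk has entered the bore. I'm going on to the seat.

>>> move_arm --plan '[{"x": 0, "y": 0, "z": 0.01, "turn": 0}, {"x": 0, "y": 0, "z": 0.01, "turn": 0}, {"x": 0, "y": 0, "z": 0.015, "turn": 0}, {"x": 0, "y": 0, "z": 0.015, "turn": 0}]'

```text
time_s: 6.58
tcp_pos: [0.5624, 0.0397, 0.1057]
eef_rot: [[0.914, 0.405, -0.0], [0.405, -0.914, 0.0], [-0.0, -0.0, -1.0]]
contact_force: [-0.6, 0.4, -1.2]
grip_width: 0.0079
gripper_force: 59.0
```

>>> move_arm --plan '[{"x": 0, "y": 0, "z": 0.005, "turn": 0}, {"x": 0, "y": 0, "z": 0.01, "turn": 0}, {"x": 0, "y": 0, "z": 0.01, "turn": 0}]'

```text
time_s: 6.83
tcp_pos: [0.5626, 0.0397, 0.105]
eef_rot: [[0.914, 0.405, -0.0], [0.405, -0.914, -0.0], [-0.0, 0.0, -1.0]]
contact_force: [-0.1, -0.4, 0.5]
grip_width: 0.0079
gripper_force: 59.1
```

>>> move_arm --plan '[{"x": 0, "y": 0, "z": 0, "turn": 0}, {"x": 0, "y": 0, "z": 0, "turn": 0}, {"x": 0, "y": 0, "z": 0, "turn": 0}, {"x": 0, "y": 0, "z": 0, "turn": 0}, {"x": 0, "y": 0, "z": -0.1, "turn": 0}, {"x": 0, "y": 0, "z": -0.4, "turn": 0}, {"x": 0, "y": 0, "z": -0.7, "turn": 0}, {"x": 0, "y": 0, "z": -0.7, "turn": 0}]' --fingers 0.3

```text
time_s: 7.5
tcp_pos: [0.5665, 0.0393, 0.1824]
eef_rot: [[0.914, 0.405, 0.012], [0.405, -0.914, -0.002], [0.01, 0.006, -1.0]]
contact_force: [1.4, -0.6, 0.2]
grip_width: 0.0298
gripper_force: 0.0
```

```bash
python3 - <<'E'
from h import *
s=sensors.get_state();c=capture('scene');t=capture('top');print(s['tcp_pos'],s['grip_width'],s['contact_force'])
np.set_printoptions(precision=4,suppress=True)
X=pts(c);m=(abs(X[...,0]-.562)<.03)&(abs(X[...,1]-.0395)<.03)&(X[...,2]>.08)&(X[...,2]<.135)
h=cv2.cvtColor(c['img'],cv2.COLOR_RGB2HSV); o=m&(h[...,0]<17)&(h[...,1]>90)
print('knob',o.sum(),X[o].mean(0) if o.any() else 0,X[o][:,2].max() if o.any() else 0)
g=m&~o;print(np.percentile(X[g][:,2],[50,75,90,97]))
save('g3',cv2.resize(c['img'][180:240,265:345],(800,600),interpolation=cv2.INTER_CUBIC))
E
```

```text
[0.5664993  0.03928069 0.18236983] 0.02981680914048471 [ 1.37403336 -0.58090691  0.17619467]
knob 18 [0.566  0.0387 0.115 ] 0.12353025770187376
[0.0993 0.1037 0.1068 0.1089]
```

View pics/g3.png

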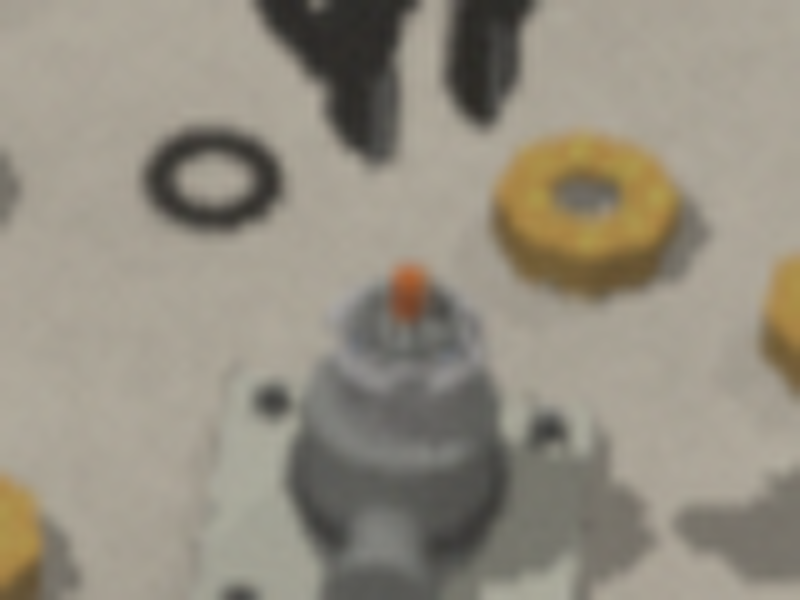

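The disk lies flat in the mouth: knob upright at (408,290) in the crop, disk top level inside the rim at (405,335). Next is the ring. I'm moving over it, turning 182° anticlockwise and opening the fingers.

>>> move_arm --plan '[{"x": -0.01, "y": -0.3, "z": 0, "turn": 0}, {"x": -0.02, "y": -0.6, "z": 0, "turn": 0}, {"x": -0.041, "y": -0.91, "z": 0, "turn": 0}, {"x": -0.041, "y": -0.91, "z": 0, "turn": 0}]' --fingers -1

```text
time_s: 7.93
tcp_pos: [0.5186, 0.1246, 0.173]
eef_rot: [[0.913, 0.408, -0.005], [0.408, -0.913, 0.001], [-0.004, -0.003, -1.0]]
contact_force: [0.2, -0.2, -0.6]
grip_width: 0.0763
gripper_force: 0.0
```

>>> move_arm --plan '[{"x": -0.01, "y": -0.3, "z": 0, "turn": 0}, {"x": -0.02, "y": -0.6, "z": 0.2, "turn": 0}, {"x": -0.041, "y": -0.91, "z": 0.5, "turn": 0}, {"x": -0.041, "y": -0.91, "z": 0.5, "turn": 0}]'

```text
time_s: 8.27
tcp_pos: [0.475, 0.2047, 0.1185]
eef_rot: [[0.913, 0.408, -0.012], [0.408, -0.913, -0.001], [-0.011, -0.004, -1.0]]
contact_force: [-1.0, -1.0, -1.4]
grip_width: 0.0854
gripper_force: 0.0
```

>>> move_arm --plan '[{"x": 0, "y": 0, "z": 0, "turn": -0.15}, {"x": 0, "y": 0, "z": 0, "turn": -0.3}, {"x": 0, "y": 0, "z": 0, "turn": -0.45}, {"x": 0, "y": 0, "z": 0, "turn": -0.6}, {"x": 0, "y": 0, "z": 0, "turn": -0.75}, {"x": 0, "y": 0, "z": 0, "turn": -0.9}, {"x": 0, "y": 0, "z": 0, "turn": -1}]'

```text
time_s: 8.85
tcp_pos: [0.481, 0.2021, 0.124]
eef_rot: [[0.356, 0.935, -0.002], [0.935, -0.356, -0.001], [-0.001, -0.001, -1.0]]
contact_force: [0.5, 0.1, 0.0]
grip_width: 0.0855
gripper_force: 0.0
```

>>> move_arm --plan '[{"x": 0, "y": 0, "z": 0, "turn": -0.15}, {"x": 0, "y": 0, "z": 0, "turn": -0.3}, {"x": 0, "y": 0, "z": 0, "turn": -0.45}, {"x": 0, "y": 0, "z": 0, "turn": -0.6}, {"x": 0, "y": 0, "z": 0, "turn": -0.75}, {"x": 0, "y": 0, "z": 0, "turn": -0.9}, {"x": 0, "y": 0, "z": 0, "turn": -1}]'

```text
time_s: 9.43
tcp_pos: [0.481, 0.2021, 0.124]
eef_rot: [[-0.409, 0.912, -0.002], [0.912, 0.409, -0.001], [0.0, -0.002, -1.0]]
contact_force: [0.4, 0.8, -0.1]
grip_width: 0.0856
gripper_force: 0.0
```

>>> move_arm --plan '[{"x": 0, "y": 0, "z": 0, "turn": -0.15}, {"x": 0, "y": 0, "z": 0, "turn": -0.3}, {"x": 0, "y": 0, "z": 0, "turn": -0.45}, {"x": 0, "y": 0, "z": 0, "turn": -0.6}, {"x": 0, "y": 0, "z": 0, "turn": -0.75}, {"x": 0, "y": 0, "z": 0, "turn": -0.9}, {"x": 0, "y": 0, "z": 0, "turn": -1}]'

```text
time_s: 10.02
tcp_pos: [0.481, 0.2021, 0.124]
eef_rot: [[-0.935, 0.356, -0.002], [0.356, 0.935, -0.001], [0.001, -0.001, -1.0]]
contact_force: [0.0, -0.2, 0.2]
grip_width: 0.0854
gripper_force: 0.0
```

>>> move_arm --plan '[{"x": 0, "y": 0, "z": 0, "turn": -0.15}, {"x": 0, "y": 0, "z": 0, "turn": -0.3}, {"x": 0, "y": 0, "z": 0, "turn": -0.45}, {"x": 0, "y": 0, "z": 0, "turn": -0.6}, {"x": 0, "y": 0, "z": 0, "turn": -0.75}, {"x": 0, "y": 0, "z": 0, "turn": -0.9}, {"x": 0, "y": 0, "z": 0, "turn": -1}, {"x": 0, "y": 0, "z": 0, "turn": -1}, {"x": 0, "y": 0, "z": 0, "turn": -1}]'

```text
time_s: 10.77
tcp_pos: [0.4811, 0.2023, 0.1242]
eef_rot: [[-0.915, -0.403, -0.001], [-0.403, 0.915, -0.0], [0.001, 0.0, -1.0]]
contact_force: [-0.2, 0.5, -0.0]
grip_width: 0.0853
gripper_force: 0.0
```

>>> move_arm --plan '[{"x": 0, "y": 0, "z": 0.3, "turn": -0.05}, {"x": 0, "y": 0, "z": 0.6, "turn": -0.05}, {"x": 0, "y": 0, "z": 0.8, "turn": -0.05}, {"x": 0, "y": 0, "z": 0.9, "turn": -0.05}, {"x": 0, "y": 0, "z": 0.9, "turn": -0.05}, {"x": 0, "y": 0, "z": 0.9, "turn": -0.05}]'

```text
time_s: 11.27
tcp_pos: [0.4815, 0.2027, 0.035]
eef_rot: [[-0.898, -0.44, -0.0], [-0.44, 0.898, -0.0], [0.0, 0.0, -1.0]]
contact_force: [0.6, -0.3, 0.1]
grip_width: 0.0852
gripper_force: 0.0
```

>>> move_arm --plan '[{"x": 0, "y": 0, "z": 0.1, "turn": 0}, {"x": 0, "y": 0, "z": 0.2, "turn": 0}, {"x": 0, "y": 0, "z": 0.28, "turn": 0}, {"x": 0, "y": 0, "z": 0.31, "turn": 0}, {"x": 0, "y": 0, "z": 0.31, "turn": 0}, {"x": 0, "y": 0, "z": 0.31, "turn": 0}]'

```text
time_s: 11.77
tcp_pos: [0.4812, 0.2028, 0.0036]
eef_rot: [[-0.898, -0.44, -0.0], [-0.44, 0.898, -0.0], [0.0, 0.0, -1.0]]
contact_force: [-0.5, 0.3, 0.8]
grip_width: 0.0856
gripper_force: 0.0
```

```bash
python3 - <<'E'
from h import *
s=sensors.get_state();c=capture('scene');print(s['tcp_pos'],s['grip_width'],s['contact_force'],s['qpos'])
u,v=proj(c,s['tcp_pos'])[0].round().astype(int);print(u,v)
save('g4',cv2.resize(c['img'][v-35:v+25,u-40:u+40],(800,600),interpolation=cv2.INTER_CUBIC))
E
```

```text
[0.48120604 0.20278431 0.00359816] 0.08556458761753333 [-0.47421975  0.32641195  0.8053685 ] [ 1.03978253e+01  1.64581954e+01  1.13829879e+02  1.56844854e-03
  4.97363938e+01 -1.05730593e+02]
350 213
```

View pics/g4.png

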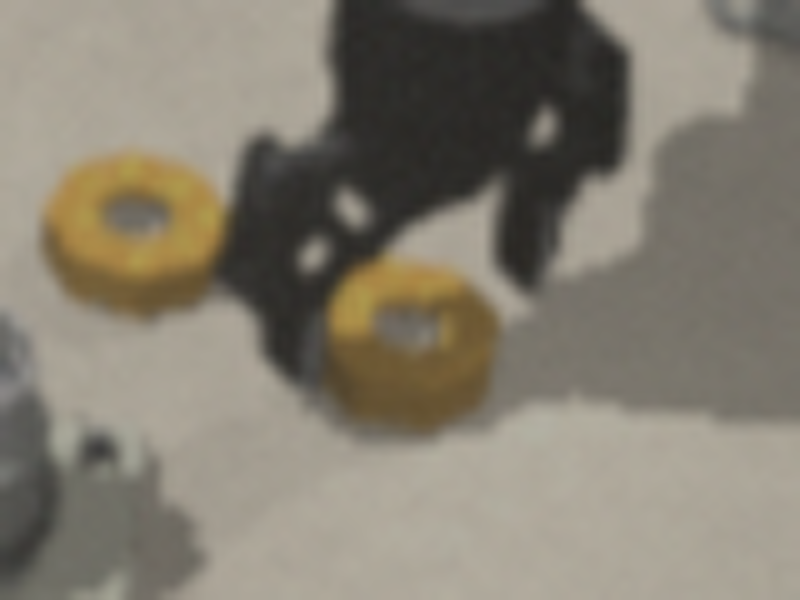

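The ring (410,330 in the crop) lies between the open fingers, at (300,340) and (525,250), with both clear of it and of the neighbouring ring. I'm closing.

>>> move_arm --plan '[{"x": 0, "y": 0, "z": 0, "turn": 0}, {"x": 0, "y": 0, "z": 0, "turn": 0}, {"x": 0, "y": 0, "z": 0, "turn": 0}, {"x": 0, "y": 0, "z": 0, "turn": 0}, {"x": 0, "y": 0, "z": 0, "turn": 0}, {"x": 0, "y": 0, "z": 0, "turn": 0}]' --fingers 1

```text
time_s: 12.32
tcp_pos: [0.482, 0.2029, 0.0047]
eef_rot: [[-0.898, -0.44, 0.001], [-0.44, 0.898, 0.0], [-0.001, -0.0, -1.0]]
contact_force: [-0.6, -0.0, 5.6]
grip_width: 0.0575
gripper_force: 65.2
```

>>> move_arm --plan '[{"x": 0, "y": 0, "z": -0.05, "turn": 0}, {"x": 0, "y": 0, "z": -0.2, "turn": 0}, {"x": 0, "y": 0, "z": -0.5, "turn": 0}, {"x": 0, "y": 0, "z": -0.8, "turn": 0}, {"x": 0, "y": 0, "z": -1, "turn": 0}, {"x": 0, "y": 0, "z": -1, "turn": 0}, {"x": 0, "y": 0, "z": -1, "turn": 0}]'

```text
time_s: 12.9
tcp_pos: [0.4816, 0.2029, 0.1043]
eef_rot: [[-0.898, -0.44, 0.002], [-0.44, 0.898, 0.0], [-0.002, -0.0, -1.0]]
contact_force: [-1.0, 0.0, -2.0]
grip_width: 0.0577
gripper_force: 65.3
```

```bash
python3 - <<'E'
from h import *
np.set_printoptions(precision=4,suppress=True)
s=sensors.get_state();c=capture('scene');print(s['tcp_pos'],s['eef_rot'],s['grip_width'],s['contact_force'],s['moment'])
X=pts(c); p=s['tcp_pos']
h=cv2.cvtColor(c['img'],cv2.COLOR_RGB2HSV)
m=(cv2.inRange(h,(15,90,40),(34,255,255))>0)&(np.linalg.norm(X-p,axis=2)<.06)
q=X[m];print(m.sum(),q.min(0),q.max(0),np.percentile(q[:,2],[3,50,97]))
E
```

```text
[0.4816 0.2029 0.1043] [[-0.8978 -0.4404  0.0017]
 [-0.4404  0.8978  0.0003]
 [-0.0017 -0.0005 -1.    ]] 0.0577310554179065 [-0.9951  0.0142 -2.0307] [-0.0397  0.0164  0.0097]
172 [0.4483 0.1801 0.0983] [0.5173 0.2321 0.1535] [0.1025 0.1186 0.125 ]
```

>>> move_arm --plan '[{"x": 0, "y": 0, "z": -0.3, "turn": 0}, {"x": 0, "y": -0.25, "z": -0.5, "turn": 0}, {"x": 0, "y": -0.55, "z": -0.5, "turn": 0}, {"x": 0, "y": -0.85, "z": -0.5, "turn": 0}, {"x": 0, "y": -0.91, "z": -0.5, "turn": 0}]'

```text
time_s: 13.37
tcp_pos: [0.5218, 0.118, 0.1519]
eef_rot: [[-0.899, -0.438, -0.002], [-0.438, 0.899, -0.001], [0.003, -0.0, -1.0]]
contact_force: [-0.6, -0.2, -1.9]
grip_width: 0.0574
gripper_force: 66.1
```

>>> move_arm --plan '[{"x": 0, "y": -0.3, "z": 0, "turn": 0}, {"x": 0, "y": -0.6, "z": 0, "turn": 0}, {"x": 0, "y": -0.8, "z": 0, "turn": 0}, {"x": 0, "y": -0.91, "z": 0, "turn": 0}, {"x": 0, "y": -0.91, "z": 0, "turn": 0}, {"x": 0, "y": -0.91, "z": 0, "turn": 0}, {"x": 0, "y": -0.91, "z": 0, "turn": 0}]'

```text
time_s: 13.95
tcp_pos: [0.5604, 0.0406, 0.1527]
eef_rot: [[-0.897, -0.441, -0.002], [-0.441, 0.897, 0.001], [0.002, 0.002, -1.0]]
contact_force: [-0.5, -0.2, -2.4]
grip_width: 0.0572
gripper_force: 66.1
```

```bash
python3 - <<'E'
from h import *
np.set_printoptions(precision=4,suppress=True)
s=sensors.get_state();c=capture('scene');print(s['tcp_pos'],s['eef_rot'],s['grip_width'],s['contact_force'],s['moment'],s['qpos'])
u,v=proj(c,s['tcp_pos'])[0].round().astype(int);print(u,v)
save('g5',cv2.resize(c['img'][v-25:v+35,u-40:u+40],(800,600),interpolation=cv2.INTER_CUBIC))
E
```

```text
[0.5604 0.0406 0.1527] [[-0.8974 -0.4413 -0.0022]
 [-0.4413  0.8974  0.0008]
 [ 0.0017  0.0017 -1.    ]] 0.057241652381688726 [-0.4988 -0.2496 -2.4397] [-0.0245  0.0177 -0.0518] [  -7.4288    7.2798  105.6977    0.0289   67.1547 -123.6255]
306 198
```

View pics/g5.png

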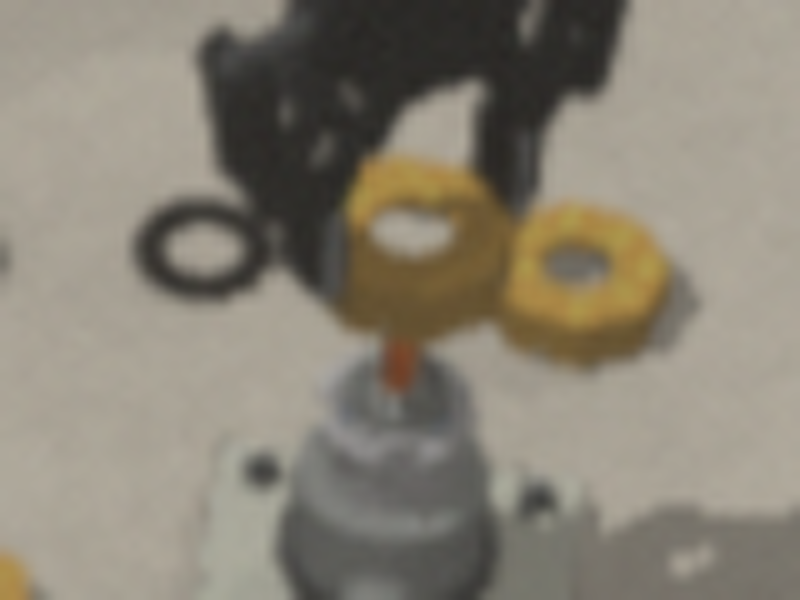

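The ring hangs above the knob: hole at (412,230) in the crop, knob at (398,360). It may be tilted a little in the pads, so I'm checking its plane and centre numerically from the depth map.

```bash
python3 - <<'E'
from h import *
np.set_printoptions(precision=4,suppress=True)
def ana(c,p,lab,rad=.05):
    X=pts(c);h=cv2.cvtColor(c['img'],cv2.COLOR_RGB2HSV)
    m=(cv2.inRange(h,(15,90,30),(34,255,255))>0)&(np.linalg.norm((X-p)[...,:2],axis=2)<rad)&(abs(X[...,2]-p[2])<.035)
    V=h[...,2]; 
    t,_=cv2.threshold(V[m].reshape(-1,1),0,255,cv2.THRESH_OTSU)
    top=m&(V>t); q=X[top]
    w=np.ones(len(q))>0
    for _ in range(4):
        A=np.c_[q[w][:,:2]-p[:2],np.ones(w.sum())]; s=np.linalg.lstsq(A,q[w][:,2],rcond=None)[0]
        r=q[:,2]-np.c_[q[:,:2]-p[:2],np.ones(len(q))]@s; w=abs(r)<2*r[w].std()
    print(lab,m.sum(),top.sum(),'thr',t,'slopes x,y deg',np.degrees(np.arctan(s[:2])),'z at p',s[2],'std',r[w].std())
    cs,_=cv2.findContours(m.astype(np.uint8),cv2.RETR_EXTERNAL,cv2.CHAIN_APPROX_NONE)
    b=max(cs,key=cv2.contourArea);print('  bbox',cv2.boundingRect(b), 'topmean',q.mean(0))
    ys,xs=np.nonzero(m);print('  V map rows');
    x0,y0,ww,hh=cv2.boundingRect(b)
    for y in range(y0,y0+hh): print(' '.join(f'{V[y,x]:3d}' if m[y,x] else ' . ' for x in range(x0,x0+ww)))
c=capture('scene');s=sensors.get_state();print(s['tcp_pos'])
ana(c,s['tcp_pos']+[0,0,.012],'held')
c0=np.load('scene0.npy',allow_pickle=True).item()
ana(c0,np.array([.4813,.2027,.016]),'table')
h=cv2.cvtColor(c['img'],cv2.COLOR_RGB2HSV);X=pts(c)
o=(h[...,0]<14)&(h[...,1]>110)&(np.linalg.norm(X[...,:2]-[.563,.0395],axis=2)<.02)&(X[...,2]>.09)
ys,xs=np.nonzero(o);print('knob px',xs.mean(),ys.mean(),len(xs))
print('proj knob exp',proj(c,[.562,.0395,.1115]),'ringtop exp',proj(c,s['tcp_pos']+[0,0,.0153]))
E
```

```text
[0.5607 0.0407 0.1533]
held 219 51 thr 133.0 slopes x,y deg [5.217  2.0678] z at p 0.17074744626361663 std 0.0015057881212900072
  bbox (300, 189, 17, 18) topmean [0.5458 0.0413 0.1689]
  V map rows
 .   .  124 149 166 168 170 170 170 169  .   .   .   .   .   .   . 
 .   .  147 166 171 169 170 170 169 172 168 168 164 122  72  .   . 
 .  107 153 166 169 170 169 169 167 166 163 164 160 143 100  .   . 
 .  139 164 167 165 155 150 147 155 153 155 146 137 133 111  76  . 
 .  149 166 155 146 135 127 121 125 124 131 120 111 113 109  97  75
 .  147 163  .   .   .   .   .   .   .   .  127 117 109 110 109  99
 .  127 139  .   .   .   .   .   .   .   .  134 116 110 110 113 114
 .  105 115  .   .   .   .   .   .   .   .   .  110 110 110 112 117
 .   99 109 124  .   .   .   .   .   .   .  115 111 109 113 115 114
 .   99 108 111 118  .   .   .   .  127 116 111 114 117 118 115 112
 .  100 109 109 110 109 112 112  .  110 110 113 117 118 118 113 106
 .  100 107 108 109 109 110 110 112 114 115 119 118 115 110 106 110
 .   98 107 105 108 108 110 113 115 117 114 122 114 106 100 101  . 
 84  94 101 102 1
[... 1133 characters left out ...]
9 168 168 165 143
122 143 161 166 166 166 167 163 165 163 165 167 169 169 169 168 163 137
114 120 140 161 164 166 167 167 168 167 169 170 168 167 163 154 141  . 
115 112 122 140 148 156 159 164 166 167 167 166 166 154 141 127 112  . 
 .  116 114 118 123 131 133 137 144 147 152 149 140 126 111 105 105  . 
 .   .  114 111 113 113 114 113 118 123 123 122 110 105 102 105  .   . 
 .   .  123 114 113 113 113 113 113 113 110 105 103 103 103 107  .   . 
 .   .   .   .  123 118 112 114 113 111 111 104 104 108  .   .   .   . 
 .   .   .   .   .   .   .   .   .  123 113  .   .   .   .   .   .   . 
knob px 305.75 208.91666666666666 12
proj knob exp [[305.3933 208.7242]] ringtop exp [[306.5763 194.6411]]
```

The hole projects where the held ring should be (306.5 against an expected 306.6); the dark half is gripper shadow. I'm correcting 1–2 mm and lowering over the knob to just above the lands.

>>> move_arm --plan '[{"x": -0.007, "y": -0.017, "z": 0, "turn": 0}, {"x": -0.007, "y": -0.017, "z": 0.1, "turn": 0}, {"x": -0.007, "y": -0.017, "z": 0.2, "turn": 0}, {"x": -0.007, "y": -0.017, "z": 0.3, "turn": 0}, {"x": -0.007, "y": -0.017, "z": 0.38, "turn": 0}, {"x": -0.007, "y": -0.017, "z": 0.42, "turn": 0}, {"x": -0.007, "y": -0.017, "z": 0.45, "turn": 0}, {"x": -0.007, "y": -0.017, "z": 0.45, "turn": 0}, {"x": -0.007, "y": -0.017, "z": 0.45, "turn": 0}]'

```text
time_s: 14.8
tcp_pos: [0.563, 0.0382, 0.1088]
eef_rot: [[-0.898, -0.44, 0.0], [-0.44, 0.898, 0.0], [-0.0, -0.0, -1.0]]
contact_force: [0.5, -0.5, -1.1]
grip_width: 0.0572
gripper_force: 66.0
```

>>> move_arm --plan '[{"x": 0, "y": 0, "z": 0.01, "turn": 0}, {"x": 0, "y": 0, "z": 0.02, "turn": 0}, {"x": 0, "y": 0, "z": 0.03, "turn": 0}, {"x": 0, "y": 0, "z": 0.03, "turn": 0}]'

```text
time_s: 15.13
tcp_pos: [0.5628, 0.0382, 0.1058]
eef_rot: [[-0.898, -0.44, 0.0], [-0.44, 0.898, -0.0], [-0.0, -0.0, -1.0]]
contact_force: [0.6, 0.1, -2.3]
grip_width: 0.0572
gripper_force: 66.0
```

>>> move_arm --plan '[{"x": 0, "y": 0.015, "z": 0, "turn": 0}, {"x": 0, "y": 0.015, "z": 0.01, "turn": 0}, {"x": 0, "y": 0.015, "z": 0.02, "turn": 0}, {"x": 0, "y": 0.015, "z": 0.03, "turn": 0}, {"x": 0, "y": 0.015, "z": 0.03, "turn": 0}]'

```text
time_s: 15.55
tcp_pos: [0.562, 0.0396, 0.1025]
eef_rot: [[-0.898, -0.44, -0.001], [-0.44, 0.898, 0.0], [0.0, 0.0, -1.0]]
contact_force: [0.5, -0.4, -1.7]
grip_width: 0.0575
gripper_force: 66.1
```

>>> move_arm --plan '[{"x": 0, "y": 0, "z": 0.01, "turn": 0}, {"x": 0, "y": 0, "z": 0.01, "turn": 0}, {"x": 0, "y": 0, "z": 0.01, "turn": 0}]'

```text
time_s: 15.8
tcp_pos: [0.5621, 0.0395, 0.1017]
eef_rot: [[-0.898, -0.44, -0.0], [-0.44, 0.898, 0.0], [0.0, 0.0, -1.0]]
contact_force: [-0.5, 0.2, -2.3]
grip_width: 0.0572
gripper_force: 66.1
```

>>> move_arm --plan '[{"x": 0, "y": 0, "z": 0.01, "turn": 0}, {"x": 0, "y": 0, "z": 0.01, "turn": 0}, {"x": 0, "y": 0, "z": 0.01, "turn": 0}]'

```text
time_s: 16.05
tcp_pos: [0.5621, 0.0395, 0.1007]
eef_rot: [[-0.898, -0.44, -0.0], [-0.44, 0.898, 0.0], [0.0, 0.0, -1.0]]
contact_force: [0.3, 0.4, -2.6]
grip_width: 0.0571
gripper_force: 66.1
```

>>> move_arm --plan '[{"x": 0, "y": 0, "z": 0.01, "turn": 0}, {"x": 0, "y": 0, "z": 0.01, "turn": 0}, {"x": 0, "y": 0, "z": 0.01, "turn": 0}]'

```text
time_s: 16.3
tcp_pos: [0.5624, 0.0395, 0.1001]
eef_rot: [[-0.898, -0.44, 0.0], [-0.44, 0.898, -0.0], [-0.0, -0.0, -1.0]]
contact_force: [-0.3, 0.7, 0.1]
grip_width: 0.0574
gripper_force: 66.3
```

>>> move_arm --plan '[{"x": 0, "y": 0, "z": 0.005, "turn": 0}, {"x": 0, "y": 0, "z": 0.005, "turn": 0}, {"x": 0, "y": 0, "z": 0.005, "turn": 0}]'

```text
time_s: 16.55
tcp_pos: [0.5625, 0.0395, 0.0999]
eef_rot: [[-0.898, -0.44, 0.001], [-0.44, 0.898, -0.0], [-0.0, -0.0, -1.0]]
contact_force: [-2.2, 1.0, 3.9]
grip_width: 0.057
gripper_force: 66.7
```

Contact came at TCP z = 0.100, exactly where the pins should meet the lands. I'm turning clockwise in small steps with light pressure to feel for the gap.

>>> move_arm --plan '[{"x": 0, "y": 0, "z": 0, "turn": 0.045}, {"x": 0, "y": 0, "z": 0, "turn": 0.09}, {"x": 0, "y": 0, "z": 0, "turn": 0.09}]'

```text
time_s: 16.8
tcp_pos: [0.5629, 0.0394, 0.0999]
eef_rot: [[-0.927, -0.375, 0.002], [-0.375, 0.927, -0.0], [-0.002, -0.001, -1.0]]
contact_force: [0.9, 0.1, 2.8]
grip_width: 0.0572
gripper_force: 66.6
```

>>> move_arm --plan '[{"x": 0, "y": 0, "z": 0, "turn": 0.045}, {"x": 0, "y": 0, "z": 0, "turn": 0.09}, {"x": 0, "y": 0, "z": 0, "turn": 0.09}]'

```text
time_s: 17.05
tcp_pos: [0.5629, 0.0394, 0.0999]
eef_rot: [[-0.951, -0.31, 0.002], [-0.31, 0.951, -0.0], [-0.002, -0.001, -1.0]]
contact_force: [-0.4, -0.2, 3.6]
grip_width: 0.0571
gripper_force: 66.6
```

>>> move_arm --plan '[{"x": 0, "y": 0, "z": 0, "turn": 0.045}, {"x": 0, "y": 0, "z": 0, "turn": 0.09}, {"x": 0, "y": 0, "z": 0, "turn": 0.09}]'

```text
time_s: 17.3
tcp_pos: [0.5628, 0.0394, 0.0999]
eef_rot: [[-0.97, -0.242, 0.002], [-0.242, 0.97, -0.0], [-0.001, -0.001, -1.0]]
contact_force: [0.2, -1.0, 4.1]
grip_width: 0.0572
gripper_force: 66.7
```

>>> move_arm --plan '[{"x": 0, "y": 0, "z": 0.003, "turn": 0.045}, {"x": 0, "y": 0, "z": 0.003, "turn": 0.09}, {"x": 0, "y": 0, "z": 0.003, "turn": 0.09}]'

```text
time_s: 17.55
tcp_pos: [0.563, 0.0394, 0.0998]
eef_rot: [[-0.985, -0.173, 0.002], [-0.173, 0.985, -0.0], [-0.002, -0.001, -1.0]]
contact_force: [-0.3, -0.4, 5.0]
grip_width: 0.0573
gripper_force: 66.9
```

>>> move_arm --plan '[{"x": 0, "y": 0, "z": 0, "turn": 0.045}, {"x": 0, "y": 0, "z": 0, "turn": 0.09}, {"x": 0, "y": 0, "z": 0, "turn": 0.09}]'

```text
time_s: 17.8
tcp_pos: [0.5629, 0.0394, 0.0998]
eef_rot: [[-0.995, -0.103, 0.002], [-0.103, 0.995, -0.0], [-0.002, -0.0, -1.0]]
contact_force: [-0.7, -0.6, 5.2]
grip_width: 0.0572
gripper_force: 66.9
```

>>> move_arm --plan '[{"x": 0, "y": 0, "z": 0, "turn": 0.045}, {"x": 0, "y": 0, "z": 0, "turn": 0.09}, {"x": 0, "y": 0, "z": 0, "turn": 0.09}]'

```text
time_s: 18.05
tcp_pos: [0.5629, 0.0393, 0.0998]
eef_rot: [[-0.999, -0.033, 0.002], [-0.033, 0.999, -0.0], [-0.002, -0.0, -1.0]]
contact_force: [0.1, -1.3, 6.5]
grip_width: 0.0573
gripper_force: 66.9
```

>>> move_arm --plan '[{"x": 0, "y": 0, "z": 0, "turn": 0.045}, {"x": 0, "y": 0, "z": 0, "turn": 0.09}, {"x": 0, "y": 0, "z": 0, "turn": 0.09}]'

```text
time_s: 18.3
tcp_pos: [0.5629, 0.0394, 0.0998]
eef_rot: [[-0.999, 0.038, 0.002], [0.038, 0.999, -0.0], [-0.002, -0.0, -1.0]]
contact_force: [0.6, -0.3, 4.8]
grip_width: 0.0574
gripper_force: 66.9
```

>>> move_arm --plan '[{"x": 0, "y": 0, "z": 0, "turn": 0.045}, {"x": 0, "y": 0, "z": 0, "turn": 0.09}, {"x": 0, "y": 0, "z": 0, "turn": 0.09}]'

```text
time_s: 18.55
tcp_pos: [0.5628, 0.0394, 0.0998]
eef_rot: [[-0.994, 0.109, 0.002], [0.109, 0.994, -0.0], [-0.002, -0.0, -1.0]]
contact_force: [-0.3, -0.4, 4.5]
grip_width: 0.0571
gripper_force: 66.9
```

>>> move_arm --plan '[{"x": 0, "y": 0, "z": 0, "turn": 0.045}, {"x": 0, "y": 0, "z": 0, "turn": 0.09}, {"x": 0, "y": 0, "z": 0, "turn": 0.09}]'

```text
time_s: 18.8
tcp_pos: [0.5629, 0.0394, 0.0998]
eef_rot: [[-0.984, 0.178, 0.002], [0.178, 0.984, -0.0], [-0.002, 0.0, -1.0]]
contact_force: [-0.2, -0.5, 6.0]
grip_width: 0.0572
gripper_force: 66.9
```

>>> move_arm --plan '[{"x": 0, "y": 0, "z": 0, "turn": 0.045}, {"x": 0, "y": 0, "z": 0, "turn": 0.09}, {"x": 0, "y": 0, "z": 0, "turn": 0.09}]'

```text
time_s: 19.05
tcp_pos: [0.5629, 0.0394, 0.0998]
eef_rot: [[-0.969, 0.248, 0.002], [0.248, 0.969, -0.0], [-0.002, 0.0, -1.0]]
contact_force: [0.1, -1.1, 5.2]
grip_width: 0.0573
gripper_force: 66.9
```

>>> move_arm --plan '[{"x": 0, "y": 0, "z": 0, "turn": 0.045}, {"x": 0, "y": 0, "z": 0, "turn": 0.09}, {"x": 0, "y": 0, "z": 0, "turn": 0.09}]'

```text
time_s: 19.3
tcp_pos: [0.5629, 0.0394, 0.0998]
eef_rot: [[-0.949, 0.315, 0.002], [0.315, 0.949, -0.0], [-0.002, 0.0, -1.0]]
contact_force: [-0.0, -0.2, 4.8]
grip_width: 0.0571
gripper_force: 66.9
```

>>> move_arm --plan '[{"x": 0, "y": 0, "z": 0, "turn": 0.045}, {"x": 0, "y": 0, "z": 0, "turn": 0.09}, {"x": 0, "y": 0, "z": 0, "turn": 0.09}]'

```text
time_s: 19.55
tcp_pos: [0.5628, 0.0394, 0.0998]
eef_rot: [[-0.924, 0.382, 0.001], [0.382, 0.924, -0.0], [-0.001, 0.0, -1.0]]
contact_force: [-0.2, -0.7, 6.8]
grip_width: 0.0571
gripper_force: 66.9
```

>>> move_arm --plan '[{"x": 0, "y": 0, "z": 0, "turn": 0.045}, {"x": 0, "y": 0, "z": 0, "turn": 0.09}, {"x": 0, "y": 0, "z": 0, "turn": 0.09}]'

```text
time_s: 19.8
tcp_pos: [0.5628, 0.0395, 0.0998]
eef_rot: [[-0.895, 0.446, 0.001], [0.446, 0.895, -0.0], [-0.001, 0.001, -1.0]]
contact_force: [0.2, 0.4, 5.4]
grip_width: 0.0572
gripper_force: 66.9
```

>>> move_arm --plan '[{"x": 0, "y": 0, "z": 0, "turn": 0.045}, {"x": 0, "y": 0, "z": 0, "turn": 0.09}, {"x": 0, "y": 0, "z": 0, "turn": 0.09}]'

```text
time_s: 20.05
tcp_pos: [0.5628, 0.0395, 0.0998]
eef_rot: [[-0.861, 0.508, 0.001], [0.508, 0.861, -0.0], [-0.001, 0.001, -1.0]]
contact_force: [-0.5, -0.0, 5.8]
grip_width: 0.0575
gripper_force: 66.9
```

>>> move_arm --plan '[{"x": 0, "y": 0, "z": 0, "turn": 0.045}, {"x": 0, "y": 0, "z": 0, "turn": 0.09}, {"x": 0, "y": 0, "z": 0, "turn": 0.09}]'

```text
time_s: 20.3
tcp_pos: [0.5628, 0.0394, 0.0997]
eef_rot: [[-0.823, 0.567, 0.001], [0.567, 0.823, -0.0], [-0.001, 0.001, -1.0]]
contact_force: [-0.2, -0.7, 4.7]
grip_width: 0.0576
gripper_force: 66.9
```

>>> move_arm --plan '[{"x": 0, "y": 0, "z": 0, "turn": 0.045}, {"x": 0, "y": 0, "z": 0, "turn": 0.09}, {"x": 0, "y": 0, "z": 0, "turn": 0.09}]'

```text
time_s: 20.55
tcp_pos: [0.5625, 0.0395, 0.0991]
eef_rot: [[-0.781, 0.624, 0.001], [0.624, 0.781, 0.0], [-0.001, 0.001, -1.0]]
contact_force: [0.3, 0.3, 2.3]
grip_width: 0.057
gripper_force: 66.6
```

>>> move_arm --plan '[{"x": 0, "y": 0, "z": 0, "turn": 0.045}, {"x": 0, "y": 0, "z": 0, "turn": 0.09}, {"x": 0, "y": 0, "z": 0, "turn": 0.09}]'

```text
time_s: 20.8
tcp_pos: [0.5618, 0.0398, 0.0982]
eef_rot: [[-0.736, 0.677, -0.0], [0.677, 0.736, 0.001], [0.001, 0.0, -1.0]]
contact_force: [2.1, 0.8, -2.2]
grip_width: 0.0574
gripper_force: 66.1
```

>>> move_arm --plan '[{"x": 0, "y": 0, "z": 0, "turn": 0.045}, {"x": 0, "y": 0, "z": 0, "turn": 0.09}, {"x": 0, "y": 0, "z": 0, "turn": 0.09}]'

```text
time_s: 21.05
tcp_pos: [0.5614, 0.0399, 0.098]
eef_rot: [[-0.686, 0.727, -0.002], [0.727, 0.686, 0.001], [0.002, -0.001, -1.0]]
contact_force: [0.8, 0.6, -3.8]
grip_width: 0.0571
gripper_force: 66.0
```

The pins dropped off the lands at yaw about 137°, where the force vanished and z fell. I'm going back 2.5° to mid-gap and lowering gently.

>>> move_arm --plan '[{"x": 0, "y": 0, "z": 0, "turn": -0.055}, {"x": 0, "y": 0, "z": 0.005, "turn": -0.055}, {"x": 0, "y": 0, "z": 0.01, "turn": -0.055}, {"x": 0, "y": 0, "z": 0.01, "turn": -0.055}]'

```text
time_s: 21.38
tcp_pos: [0.5618, 0.0396, 0.0975]
eef_rot: [[-0.716, 0.698, -0.001], [0.698, 0.716, 0.0], [0.001, -0.0, -1.0]]
contact_force: [-0.5, 0.0, -2.7]
grip_width: 0.057
gripper_force: 66.0
```

>>> move_arm --plan '[{"x": 0, "y": 0, "z": 0.01, "turn": 0}, {"x": 0, "y": 0, "z": 0.01, "turn": 0}, {"x": 0, "y": 0, "z": 0.01, "turn": 0}]'

```text
time_s: 21.63
tcp_pos: [0.562, 0.0395, 0.0967]
eef_rot: [[-0.716, 0.698, -0.001], [0.698, 0.716, 0.0], [0.0, -0.0, -1.0]]
contact_force: [-0.2, -0.1, -1.8]
grip_width: 0.0571
gripper_force: 66.1
```

>>> move_arm --plan '[{"x": 0, "y": 0, "z": 0.01, "turn": 0}, {"x": 0, "y": 0, "z": 0.01, "turn": 0}, {"x": 0, "y": 0, "z": 0.01, "turn": 0}]'

```text
time_s: 21.88
tcp_pos: [0.5621, 0.0395, 0.0959]
eef_rot: [[-0.716, 0.698, -0.0], [0.698, 0.716, 0.0], [0.0, -0.0, -1.0]]
contact_force: [-0.3, 0.1, -2.4]
grip_width: 0.0574
gripper_force: 66.1
```

>>> move_arm --plan '[{"x": 0, "y": 0, "z": 0.01, "turn": 0}, {"x": 0, "y": 0, "z": 0.02, "turn": 0}, {"x": 0, "y": 0, "z": 0.02, "turn": 0}]'

```text
time_s: 22.13
tcp_pos: [0.562, 0.0395, 0.0937]
eef_rot: [[-0.716, 0.698, -0.0], [0.698, 0.716, 0.0], [0.0, -0.0, -1.0]]
contact_force: [0.8, -0.0, -2.5]
grip_width: 0.0568
gripper_force: 66.1
```

>>> move_arm --plan '[{"x": 0, "y": 0, "z": 0.01, "turn": 0}, {"x": 0, "y": 0, "z": 0.01, "turn": 0}, {"x": 0, "y": 0, "z": 0.01, "turn": 0}]'

```text
time_s: 22.38
tcp_pos: [0.5621, 0.0395, 0.0929]
eef_rot: [[-0.716, 0.698, -0.0], [0.698, 0.716, 0.0], [0.0, -0.0, -1.0]]
contact_force: [0.3, -0.4, -2.6]
grip_width: 0.0571
gripper_force: 66.1
```

>>> move_arm --plan '[{"x": 0, "y": 0, "z": 0.01, "turn": 0}, {"x": 0, "y": 0, "z": 0.01, "turn": 0}, {"x": 0, "y": 0, "z": 0.01, "turn": 0}]'

```text
time_s: 22.63
tcp_pos: [0.5623, 0.0395, 0.0923]
eef_rot: [[-0.716, 0.698, 0.0], [0.698, 0.716, -0.0], [-0.0, 0.0, -1.0]]
contact_force: [-0.2, 0.5, 0.1]
grip_width: 0.0573
gripper_force: 66.2
```

The plate rests on the disk at TCP z = 0.0922, as expected. I'm pressing lightly, then screwing clockwise while watching the torque.

>>> move_arm --plan '[{"x": 0, "y": 0, "z": 0.01, "turn": 0}, {"x": 0, "y": 0, "z": 0.01, "turn": 0}, {"x": 0, "y": 0, "z": 0.01, "turn": 0}]'

```text
time_s: 22.88
tcp_pos: [0.5624, 0.0395, 0.0914]
eef_rot: [[-0.716, 0.698, 0.0], [0.698, 0.716, -0.0], [-0.0, 0.0, -1.0]]
contact_force: [-0.2, -0.1, 1.7]
grip_width: 0.057
gripper_force: 66.5
```

```bash
cat > st.py <<'E'
from h import *
np.set_printoptions(precision=4,suppress=True)
s=sensors.get_state();print(s['tcp_pos'],'yaw',np.degrees(np.arctan2(s['eef_rot'][1,0],s['eef_rot'][0,0])).round(2),'F',s['contact_force'],'M',s['moment'],'j6',s['qpos'][5].round(1))
E
python3 st.py
```

```text
[0.5624 0.0395 0.0914] yaw 135.71 F [-0.2205 -0.1068  1.6896] M [ 0.0249  0.2053 -0.0286] j6 -53.2
```

>>> move_arm --plan '[{"x": 0, "y": 0, "z": 0.005, "turn": 0.04}, {"x": 0, "y": 0, "z": 0.005, "turn": 0.09}, {"x": 0, "y": 0, "z": 0.005, "turn": 0.13}, {"x": 0, "y": 0, "z": 0.005, "turn": 0.13}]'

```text
time_s: 23.22
tcp_pos: [0.5627, 0.0395, 0.0911]
eef_rot: [[-0.64, 0.768, 0.001], [0.768, 0.64, -0.0], [-0.001, 0.001, -1.0]]
contact_force: [-0.0, -0.8, 2.8]
grip_width: 0.0571
gripper_force: 66.6
```

```bash
python3 st.py
```

```text
[0.5627 0.0395 0.0911] yaw 129.83 F [-0.0177 -0.8288  2.7816] M [ 0.0409  0.0818 -0.0045] j6 -47.3
```

>>> move_arm --plan '[{"x": 0, "y": 0, "z": 0.002, "turn": 0.05}, {"x": 0, "y": 0, "z": 0.004, "turn": 0.1}, {"x": 0, "y": 0, "z": 0.006, "turn": 0.15}, {"x": 0, "y": 0, "z": 0.006, "turn": 0.18}, {"x": 0, "y": 0, "z": 0.006, "turn": 0.18}]'

```text
time_s: 23.63
tcp_pos: [0.5629, 0.0395, 0.0906]
eef_rot: [[-0.526, 0.85, 0.002], [0.85, 0.526, -0.0], [-0.001, 0.001, -1.0]]
contact_force: [0.9, 0.9, 3.7]
grip_width: 0.0571
gripper_force: 66.8
```

```bash
python3 st.py
```

```text
[0.5629 0.0395 0.0906] yaw 121.77 F [0.8581 0.8957 3.7288] M [ 0.0047 -0.0134  0.016 ] j6 -39.3
```

>>> move_arm --plan '[{"x": 0, "y": 0, "z": 0.002, "turn": 0.05}, {"x": 0, "y": 0, "z": 0.004, "turn": 0.1}, {"x": 0, "y": 0, "z": 0.005, "turn": 0.15}, {"x": 0, "y": 0, "z": 0.005, "turn": 0.18}, {"x": 0, "y": 0, "z": 0.005, "turn": 0.18}]'

```text
time_s: 24.05
tcp_pos: [0.5629, 0.0395, 0.0901]
eef_rot: [[-0.401, 0.916, 0.002], [0.916, 0.401, -0.0], [-0.001, 0.001, -1.0]]
contact_force: [-0.5, 0.3, 5.9]
grip_width: 0.0575
gripper_force: 66.9
```

```bash
python3 st.py
```

```text
[0.5629 0.0395 0.0901] yaw 113.67 F [-0.4506  0.2911  5.8994] M [0.0441 0.0153 0.0037] j6 -31.2
```

>>> move_arm --plan '[{"x": 0, "y": 0, "z": 0, "turn": 0.05}, {"x": 0, "y": 0, "z": 0, "turn": 0.1}, {"x": 0, "y": 0, "z": 0, "turn": 0.15}, {"x": 0, "y": 0, "z": 0, "turn": 0.18}, {"x": 0, "y": 0, "z": 0, "turn": 0.18}]'

```text
time_s: 24.47
tcp_pos: [0.5629, 0.0395, 0.0901]
eef_rot: [[-0.268, 0.963, 0.002], [0.963, 0.268, -0.0], [-0.001, 0.002, -1.0]]
contact_force: [0.8, 0.5, 5.0]
grip_width: 0.057
gripper_force: 66.9
```

```bash
python3 st.py
```

```text
[0.5629 0.0395 0.0901] yaw 105.57 F [0.8025 0.5113 5.017 ] M [ 0.0864  0.0489 -0.0118] j6 -23.1
```

>>> move_arm --plan '[{"x": 0, "y": 0, "z": 0, "turn": 0.05}, {"x": 0, "y": 0, "z": 0, "turn": 0.1}, {"x": 0, "y": 0, "z": 0, "turn": 0.15}, {"x": 0, "y": 0, "z": 0, "turn": 0.18}, {"x": 0, "y": 0, "z": 0, "turn": 0.18}]'

```text
time_s: 24.88
tcp_pos: [0.5629, 0.0398, 0.0901]
eef_rot: [[-0.13, 0.992, 0.002], [0.992, 0.13, 0.0], [0.0, 0.002, -1.0]]
contact_force: [-0.4, 0.6, 5.7]
grip_width: 0.0573
gripper_force: 66.9
```

```bash
python3 st.py
```

```text
[0.5629 0.0398 0.0901] yaw 97.46 F [-0.4008  0.5663  5.7062] M [ 0.2599 -0.0252 -0.0132] j6 -15.0
```

>>> move_arm --plan '[{"x": 0, "y": 0, "z": 0, "turn": 0.05}, {"x": 0, "y": 0, "z": 0.001, "turn": 0.1}, {"x": 0, "y": 0, "z": 0.003, "turn": 0.15}, {"x": 0, "y": 0, "z": 0.003, "turn": 0.18}, {"x": 0, "y": 0, "z": 0.003, "turn": 0.18}]'

```text
time_s: 25.3
tcp_pos: [0.563, 0.0397, 0.0899]
eef_rot: [[0.011, 1.0, 0.002], [1.0, -0.011, 0.0], [0.0, 0.002, -1.0]]
contact_force: [0.4, 2.0, 6.0]
grip_width: 0.0572
gripper_force: 66.9
```

```bash
python3 st.py
```

```text
[0.563  0.0397 0.0899] yaw 89.36 F [0.3647 1.9921 5.9676] M [ 0.2048 -0.0123 -0.0215] j6 -6.9
```

>>> move_arm --plan '[{"x": 0, "y": 0, "z": 0.001, "turn": 0.05}, {"x": 0, "y": 0, "z": 0.002, "turn": 0.1}, {"x": 0, "y": 0, "z": 0.004, "turn": 0.15}, {"x": 0, "y": 0, "z": 0.004, "turn": 0.18}, {"x": 0, "y": 0, "z": 0.004, "turn": 0.18}]'

```text
time_s: 25.72
tcp_pos: [0.5631, 0.0397, 0.0897]
eef_rot: [[0.152, 0.988, 0.002], [0.988, -0.152, 0.0], [0.001, 0.002, -1.0]]
contact_force: [0.5, 1.2, 7.2]
grip_width: 0.0571
gripper_force: 67.0
```

```bash
python3 st.py
```

```text
[0.5631 0.0397 0.0897] yaw 81.27 F [0.5208 1.1886 7.1543] M [0.2496 0.0138 0.0423] j6 1.2
```

>>> move_arm --plan '[{"x": 0, "y": 0, "z": 0.002, "turn": 0.05}, {"x": 0, "y": 0, "z": 0.003, "turn": 0.09}, {"x": 0, "y": 0, "z": 0.003, "turn": 0.09}]'

```text
time_s: 25.97
tcp_pos: [0.5632, 0.0398, 0.0895]
eef_rot: [[0.222, 0.975, 0.002], [0.975, -0.222, 0.0], [0.001, 0.002, -1.0]]
contact_force: [-0.3, 1.5, 6.9]
grip_width: 0.0576
gripper_force: 67.0
```

```bash
python3 st.py
```

```text
[0.5632 0.0398 0.0895] yaw 77.2 F [-0.2605  1.5434  6.9247] M [0.2591 0.0056 0.0078] j6 5.3
```

>>> move_arm --plan '[{"x": 0, "y": 0, "z": 0.002, "turn": 0.03}, {"x": 0, "y": 0, "z": 0.002, "turn": 0.06}, {"x": 0, "y": 0, "z": 0.002, "turn": 0.06}]'

```text
time_s: 26.22
tcp_pos: [0.5633, 0.0398, 0.0894]
eef_rot: [[0.267, 0.964, 0.003], [0.964, -0.267, 0.0], [0.001, 0.002, -1.0]]
contact_force: [-0.2, 0.8, 6.8]
grip_width: 0.0574
gripper_force: 67.1
```

```bash
python3 st.py
```

```text
[0.5633 0.0398 0.0894] yaw 74.52 F [-0.1552  0.7697  6.8186] M [0.2398 0.0385 0.0518] j6 8.0
```

>>> move_arm --plan '[{"x": 0, "y": 0, "z": 0.001, "turn": 0.03}, {"x": 0, "y": 0, "z": 0.001, "turn": 0.06}, {"x": 0, "y": 0, "z": 0.001, "turn": 0.06}]'

```text
time_s: 26.47
tcp_pos: [0.5633, 0.0397, 0.0893]
eef_rot: [[0.312, 0.95, 0.003], [0.95, -0.312, 0.0], [0.001, 0.002, -1.0]]
contact_force: [-1.0, 0.7, 7.4]
grip_width: 0.0577
gripper_force: 67.1
```

```bash
python3 st.py
```

```text
[0.5633 0.0397 0.0893] yaw 71.82 F [-0.9999  0.7335  7.4443] M [0.263  0.0756 0.0214] j6 10.7
```

>>> move_arm --plan '[{"x": 0, "y": 0, "z": 0.001, "turn": 0.02}, {"x": 0, "y": 0, "z": 0.001, "turn": 0.04}, {"x": 0, "y": 0, "z": 0.001, "turn": 0.04}]'

```text
time_s: 26.72
tcp_pos: [0.5633, 0.0397, 0.0892]
eef_rot: [[0.341, 0.94, 0.003], [0.94, -0.341, 0.0], [0.001, 0.002, -1.0]]
contact_force: [-1.2, 1.0, 6.7]
grip_width: 0.0572
gripper_force: 67.1
```

```bash
python3 st.py
```

```text
[0.5633 0.0397 0.0892] yaw 70.03 F [-1.1784  1.0259  6.6839] M [0.2245 0.0011 0.0199] j6 12.5
```

>>> move_arm --plan '[{"x": 0, "y": 0, "z": 0, "turn": 0.02}, {"x": 0, "y": 0, "z": 0, "turn": 0.04}, {"x": 0, "y": 0, "z": 0, "turn": 0.04}]'

```text
time_s: 26.97
tcp_pos: [0.5633, 0.0396, 0.0893]
eef_rot: [[0.371, 0.929, 0.003], [0.929, -0.371, 0.0], [0.001, 0.002, -1.0]]
contact_force: [-0.3, 1.1, 7.7]
grip_width: 0.057
gripper_force: 67.1
```

```bash
python3 st.py
```

```text
[0.5633 0.0396 0.0893] yaw 68.24 F [-0.2993  1.0656  7.7406] M [0.2376 0.0657 0.014 ] j6 14.3
```

>>> move_arm --plan '[{"x": 0, "y": 0, "z": 0, "turn": 0.02}, {"x": 0, "y": 0, "z": 0, "turn": 0.04}, {"x": 0, "y": 0, "z": 0, "turn": 0.04}]'

```text
time_s: 27.22
tcp_pos: [0.5633, 0.0397, 0.0892]
eef_rot: [[0.399, 0.917, 0.003], [0.917, -0.399, 0.0], [0.001, 0.002, -1.0]]
contact_force: [-0.2, 1.9, 7.3]
grip_width: 0.0575
gripper_force: 67.1
```

```bash
python3 st.py
```

```text
[0.5633 0.0397 0.0892] yaw 66.47 F [-0.2352  1.8739  7.3147] M [0.2723 0.0097 0.207 ] j6 16.0
```

>>> move_arm --plan '[{"x": 0, "y": 0, "z": 0, "turn": 0.015}, {"x": 0, "y": 0, "z": 0, "turn": 0.03}, {"x": 0, "y": 0, "z": 0, "turn": 0.03}]'

```text
time_s: 27.47
tcp_pos: [0.5635, 0.0399, 0.0892]
eef_rot: [[0.42, 0.908, 0.003], [0.908, -0.42, 0.0], [0.002, 0.003, -1.0]]
contact_force: [0.8, 2.6, 6.2]
grip_width: 0.057
gripper_force: 67.1
```

```bash
python3 st.py
```

```text
[0.5635 0.0399 0.0892] yaw 65.18 F [0.8239 2.5694 6.1749] M [ 0.4701 -0.0612  0.4162] j6 17.3
```

Torque rises steadily at the stop (0.42 Nm) with the ring 3 mm down, so it is home. I'm easing the wrist torque, opening and backing off straight up.

>>> move_arm --plan '[{"x": 0, "y": 0, "z": 0, "turn": -0.02}, {"x": 0, "y": 0, "z": 0, "turn": -0.02}, {"x": 0, "y": 0, "z": -0.005, "turn": -0.02}, {"x": 0, "y": 0, "z": -0.005, "turn": -0.02}]'

```text
time_s: 27.8
tcp_pos: [0.5634, 0.0399, 0.0893]
eef_rot: [[0.407, 0.914, 0.003], [0.914, -0.407, 0.001], [0.002, 0.003, -1.0]]
contact_force: [2.9, 3.7, 4.9]
grip_width: 0.0574
gripper_force: 66.8
```

```bash
python3 st.py
```

```text
[0.5634 0.0399 0.0893] yaw 66.01 F [2.8651 3.6551 4.8572] M [ 0.4927 -0.4596  0.226 ] j6 16.5
```

>>> move_arm --plan '[{"x": 0, "y": 0, "z": 0, "turn": 0}, {"x": 0, "y": 0, "z": 0, "turn": 0}, {"x": 0, "y": 0, "z": 0, "turn": 0}, {"x": 0, "y": 0, "z": 0, "turn": 0}, {"x": 0, "y": 0, "z": 0, "turn": 0}, {"x": 0, "y": 0, "z": 0, "turn": 0}]' --fingers -1

```text
time_s: 28.3
tcp_pos: [0.5619, 0.0394, 0.0882]
eef_rot: [[0.408, 0.913, -0.001], [0.913, -0.408, -0.0], [-0.0, -0.001, -1.0]]
contact_force: [-0.5, -0.2, 0.6]
grip_width: 0.0856
gripper_force: 0.0
```

```bash
python3 st.py
```

```text
[0.5619 0.0394 0.0882] yaw 65.95 F [-0.451  -0.1915  0.605 ] M [ 0.0081 -0.0132  0.0385] j6 16.5
```

>>> move_arm --plan '[{"x": 0, "y": 0, "z": -0.1, "turn": 0}, {"x": 0, "y": 0, "z": -0.25, "turn": 0}, {"x": 0, "y": 0, "z": -0.5, "turn": 0}, {"x": 0, "y": 0, "z": -0.8, "turn": 0}, {"x": 0, "y": 0, "z": -1, "turn": 0}, {"x": 0, "y": 0, "z": -1, "turn": 0}, {"x": 0, "y": 0, "z": -1, "turn": 0}]'

```text
time_s: 28.88
tcp_pos: [0.5631, 0.0394, 0.1906]
eef_rot: [[0.407, 0.913, 0.004], [0.913, -0.407, -0.001], [0.001, 0.004, -1.0]]
contact_force: [-0.8, 0.1, -0.7]
grip_width: 0.0855
gripper_force: 0.0
```

```bash
cat > chk.py <<'E'
from h import *
np.set_printoptions(precision=4,suppress=True)
for n in('scene',):
    c=capture(n);X=pts(c);h=cv2.cvtColor(c['img'],cv2.COLOR_RGB2HSV)
    near=(np.linalg.norm(X[...,:2]-[.562,.0395],axis=2)<.045)
    y=near&(cv2.inRange(h,(15,90,30),(34,255,255))>0)&(X[...,2]>.07)&(X[...,2]<.13)
    o=near&(h[...,0]<14)&(h[...,1]>110)&(X[...,2]>.09)
    top=y&(h[...,2]>140)
    q=X[top];A=np.c_[q[:,:2]-[.562,.0395],np.ones(len(q))];s=np.linalg.lstsq(A,q[:,2],rcond=None)[0]
    print('ring px',y.sum(),'top',top.sum(),'tilt',np.degrees(s[:2]),'ztop',s[2],'knob',o.sum(),X[o].mean(0))
E
python3 st.py; python3 chk.py
```

```text
[0.5631 0.0394 0.1906] yaw 65.96 F [-0.7601  0.0831 -0.6527] M [-0.0088  0.0247  0.0224] j6 16.5
ring px 260 top 172 tilt [-0.2346  0.3895] ztop 0.10649562984070454 knob 13 [0.5666 0.0383 0.1106]
```

>>> move_arm --plan '[{"x": 0, "y": 0, "z": -0.3, "turn": 0}, {"x": 0, "y": -0.3, "z": -0.5, "turn": 0}, {"x": 0, "y": -0.6, "z": -0.5, "turn": 0}, {"x": 0, "y": -0.9, "z": -0.5, "turn": 0}, {"x": 0, "y": -1, "z": -0.5, "turn": 0}, {"x": 0, "y": -1, "z": -0.5, "turn": 0}]'

```text
time_s: 29.43
tcp_pos: [0.4686, 0.0812, 0.2369]
eef_rot: [[0.406, 0.914, -0.003], [0.914, -0.406, 0.0], [-0.001, -0.003, -1.0]]
contact_force: [0.6, 0.4, 0.2]
grip_width: 0.0854
gripper_force: 0.0
```

```bash
cat > chk2.py <<'E'
from h import *
np.set_printoptions(precision=4,suppress=True)
for n in('scene','top'):
  Z=[]
  for _ in range(4):
    c=capture(n);X=pts(c);h=cv2.cvtColor(c['img'],cv2.COLOR_RGB2HSV)
    r=[]
    for (x,y,z) in((.562,.0395,.1045),(.564,-.103,.02),(.423,.121,.02),(.386,-.113,.02)):
        m=(np.linalg.norm(X[...,:2]-[x,y],axis=2)<.027)&(cv2.inRange(h,(18,100,145),(34,255,255))>0)&(abs(X[...,2]-z)<.012)
        q=X[m];r.append([m.sum(),q[:,2].mean()-z if m.any() else np.nan])
    Z.append(r)
  print(n,np.mean(Z,0).tolist())
E
python3 chk2.py
```

```text
scene [[118.0, 0.0016772387760246935], [120.75, 0.0011066051042286302], [100.0, 0.0007478340269472137], [96.75, 0.0010828933901357663]]
top [[232.5, -0.0007322246172732361], [218.5, -0.0012153560447055942], [30.75, -0.0008479129343470383], [225.5, -0.0010467778831520684]]
```

The ring top is level and within about 0.5 mm of home height against the table rings in both views (unlocked it would stand 3 mm high), and the gripper is clear. I'm handing in.

```bash
python3 -c "
from cell import arm
print(arm.hand_in())"
```

```text
the job is handed in; nothing more can be done
None
```

I handed the job in at about 30 s of arm time: the strainer disk is in the mouth, knob up, and the leftmost lock ring is screwed clockwise to its stop at about 0.4 Nm; its top is level and within about 0.5 mm of home height, and the gripper is clear.

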